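# Pack the grapes and seal the snack box

## Robot

A 7-joint arm with a two-finger parallel gripper is mounted at the origin on the work surface. World frame = base frame: x ahead of the robot, y to its left, z up, the work surface at z = 0. Lengths are in m, angles in degrees, forces in N, time in s.
With the tool pointing down it reaches from about 0.425 to 0.875 m from the base axis. Payload 4.7 kg.
Tool frame: the origin (TCP) lies at the centre of the arm's flange, where the gripper is bolted on; the fingertips stand 182 mm ahead of it and the grasp point (between the pads) lies 164 mm ahead of it (env.grip_depth is the distance from the TCP to the grasp point, in m); z points along the fingers, y is the line along which they close (so a half turn about z gives the same grasp; the last joint's range is limited). The gripper opens to 87 mm and grips with 3 to 60 N. Pads are 19 mm wide; open, the fingers measure 117 mm over their backs; the gripper's body (75 mm by 190 mm) begins 51 mm behind the grasp point.
Start: joints at [71.912, 18.392, -4.016, 83.108, 1.295, 78.541, -3.26], TCP at [0.21, -0.615, 0.405] pointing down, gripper open.
Joint ranges: [-163.93, 163.93], [-17.29, 119.83], [-79.2, 71.16], [3.27, 140.29], [-89.18, 269.18], [5.43, 117.66], [-154.24, 154.24]. Speed limits (degrees/s): [147.25, 147.25, 180, 180, 180, 180, 180].

## Interface

Orientations are given as [roll, pitch, yaw] about the fixed x, y, z axes, in that order (R = Rz(yaw) Ry(pitch) Rx(roll)).
In Python, from cell import env gives the robot as it stands. The module is installed in compiled form; this text tells all that it offers.
- The arm moves only by the tool send_rows, never from a script. Its arguments are lists of equal length, an entry for each row: "xyz": the shift along the tool's x, y, z in m, a list of three; "rotation": the turn, a rotation vector about the tool's x, y, z in rad, a list of three; "jaw": the opening, from 0 (shut) to 1 (fully open). A call has 1 to 20 rows; each row shifts and turns the commanded pose from where the row before left it, along the tool's axes as they then stand; what a row does not reach is not made up. A row lasts 1/10 s, in which the tool goes at most 50 mm and 8.59 degrees, less where a joint would pass 70% of its speed; a pose out of reach is approached as far as the arm can. A call is refused whole if a number of a shift passes 0.05 or a number of a turn 0.15, either way. A call with a gripper value outside its range is refused whole. The fingers move at their own pace and stop on an object; "newtons" is the grip in N (left out, the last holds). Time passes only in rows, so rows that do not move let the fingers close. It gives the time, the measured TCP pose, the force, the opening and the grip force at its end, in the units of the state.
- env.get_obs(): the state, without advancing time (a new reading comes with each control period).
- env.read_camera(name): name is "side" or "top"; returns a dict with "image" (400x640x3 uint8, blue, green, red), "fx", "fy", "cx", "cy" (pixels), "R" (3x3) and "t" (3): a world point X has camera coordinates R X + t. Camera axes: x right, y down, z forward; pixel columns grow to the right and rows downward; lengths in m; the calibration is good to about 2 mm. A picture is of the moment at which its call begins. There is no depth.
- env.sign_off(): hands the job in; it is judged then, once.
The state is a dict: "time_s": time; "qpos": joint angles; "joint_velocities": joint speeds; "effort": joint torques, N m; "tool_pos": TCP position; "tool_rot": TCP orientation; "force": force on the tool from outside, world axes, zero at the start; "wrist_torque": the same for the moment, N m; "grip_width": finger opening in m; "grasp_force": force on a finger pad.
Only numpy, scipy, OpenCV 4.12 (cv2) and the standard library are available. Lean on these libraries where they do the work, as an engineer would, in place of code of your own. Each camera call takes 0.05 s, during which the arm holds its last target. There are 200 camera calls.

## Task

Pack the snack box: use the scoop to bring all the grapes from the wooden tray into the red box without touching the grapes with the fingers, then shut the lid. Take the blue seam runner and press its ball tip along the blue seam on the lid, slowly (a few centimetres a second) and without straying, from the black dot round the corner to the end near the hinge. Leave the scoop and the runner standing on the cork mat the right way up and disturb nothing else on the table.

Things in the scene. Friction and masses are not known exactly. Their poses are not given: they have to be found in the camera images.
- mat: Flat cork mat fixed to the table, 270 x 220 x 4 mm (its x, y, z), where the scoop and the seam runner lie and must go back. Origin: centre of its underside; its top is 4 mm higher.
- tray: Fixed open wooden fruit tray, outside 230 (its x) x 104 (its y) x 38 mm high, walls and floor 6 mm thick, so the inside is 218 x 92 mm and 32 mm deep. Origin: centre of its underside; the grapes start in its +x half. The steel scoop (84 mm wide) fits lengthwise with 4 mm to spare on either side.
- box: Fixed red plastic snack box without lid: outside 116 (its x) x 136 (its y) x 60 mm high, walls 4 mm, open at the top. Origin: centre of its underside. A white lid is hinged on its +x rim and starts standing open.
- lid (a joint): Angle of the snack box's lid: 0 is shut (lying on the rim), about 1.65 to 1.88 is standing open, as at the start. A stiff hinge: it stays where it is left and takes about 2 N at the edge. The lid is a white plate 120 x 140 x 6 mm, its free edge 120 mm from the hinge; nothing sticks out of it. It carries a blue L-shaped seam line.
- lid_hinge (a point): Middle of the lid's hinge line, at the height of the lid's underside, 60 mm above the table. Its axes turn with the lid: y along the hinge, the lid extends 120 mm along -x, z out of the lid's outer face (up when shut).
- scoop: Loose steel scoop, black bar handle. Flat bowl 90 long (its x) x 84 wide, 2 mm sheet, 1 mm at the front edge; side walls 31 mm high, which end 24 mm short of the front edge; open at the front (edge at x = +45 mm), rear wall 40 mm high. Origin: centre of the bowl's underside. Handle: bar 16 mm wide, 18 mm high, from x = -45 to -135 mm, held near x = -85; its middle 61 mm up. 160 g.
- runner: Loose seam runner (hand tool that presses a lid's seam home): blue bar handle 130 long (its x) x 16 wide x 18 mm high, its middle 37 mm above the ground; at the front a steel pin of 8 mm with a ball end pointing down, at the rear (x = -55 mm) a black foot 60 mm wide. Stands on ball and foot. Origin: on the ground under the handle's middle. 120 g.
- runner_tip (a point): Lowest point of the runner's ball end, 60 mm ahead of its origin at the same height; the ball's radius is 4 mm.
- mug: Bystander: white ceramic mug. Leave alone.
- jam: Bystander: jam jar, 64 mm wide, 85 mm high. Leave alone.
- eggcup: Bystander: small blue egg cup. Leave alone.
- candle: Bystander: green candle holder with a blue candle. Leave alone.
- seam0 (a point): Point on the lid's outer face on the blue seam line: start of the seam, by the black dot at one end of the front leg; at (-106, -56, 6) mm in the axes of lid_hinge. Moves with the lid.
- seam1 (a point): Point on the lid's outer face on the blue seam line: a third of the way along the front leg; at (-106, -18.7, 6) mm in the axes of lid_hinge. Moves with the lid.
- seam2 (a point): Point on the lid's outer face on the blue seam line: two thirds along the front leg; at (-106, 18.7, 6) mm in the axes of lid_hinge. Moves with the lid.
- seam3 (a point): Point on the lid's outer face on the blue seam line: the corner, end of the front leg and start of the side leg; at (-106, 56, 6) mm in the axes of lid_hinge. Moves with the lid.
- seam4 (a point): Point on the lid's outer face on the blue seam line: half way along the side leg; at (-60, 56, 6) mm in the axes of lid_hinge. Moves with the lid.
- seam5 (a point): Point on the lid's outer face on the blue seam line: end of the seam, near the hinge; at (-15, 56, 6) mm in the axes of lid_hinge. Moves with the lid.
- grape1: Black grape, a ball of 24 mm, 10 g. Origin at its centre. Three to six grapes are present.
- grape2: Black grape, a ball of 24 mm, 10 g. Origin at its centre. Three to six grapes are present.
- grape3: Black grape, a ball of 24 mm, 10 g. Origin at its centre. Three to six grapes are present.
- grape4: Black grape, a ball of 24 mm, 10 g. Origin at its centre. Three to six grapes are present.
- grape5: Black grape, a ball of 24 mm, 10 g. Origin at its centre. Three to six grapes are present.
- grape6: Black grape, a ball of 24 mm, 10 g. Origin at its centre. Three to six grapes are present.

How it is judged:
By the outcome, as a careful person would: the job done as asked, in the order asked, and still so for the second after the job is handed in, with the robot touching nothing.
Of grape1, grape2, grape3, grape4, grape5, grape6 only 3 to 6 are there at a start; the rules pass over those that are not, and their reading is None.
At some moment in a run one of scoop, runner may be knocked a few centimetres aside while the robot is not near it.
It also fails if it takes over 192 s, if anything falls off the work surface, if the arm or the gripper's body presses on something with over 40 N, if the wrist force passes 120 N, or if a joint passes its speed limit or range.

## Working session

There is one attempt and no reset: what is moved stays moved. The work goes in short steps, Python scripts to look and compute and a tool call to move; the robot and the scene stay as the last step left them, time stands still between calls to the robot, and variables do not carry over. Pictures are saved under pics/ and viewed, at most 14 in all, crops included, and the job is handed in when it is done.

Besides the shell and the picture viewer there is one more tool, called after ">>>" as a command line: name --argument value ..., lists and objects as JSON in quotes. send_rows: Moves the arm, as the interface text tells. Its arguments: {"type":"object","properties":{"xyz":{"type":"array"},"rotation":{"type":"array"},"jaw":{"type":"array"},"newtons":{"type":"number"}},"required":["xyz","rotation","jaw"]}

```bash
mkdir -p pics && python3 - <<'E'
from cell import env
import cv2,numpy as np
o=env.get_obs();print({k:np.round(o[k],3) for k in('time_s','tool_pos','tool_rot','grip_width','force')})
for n in('top','side'):
    c=env.read_camera(n);cv2.imwrite(f'pics/{n}0.png',c['image'])
    print(n,c['fx'],c['fy'],c['cx'],c['cy'],np.round(c['R'],4).tolist(),np.round(c['t'],4).tolist())
E
```

```text
{'time_s': np.float64(0.0), 'tool_pos': array([ 0.21 , -0.615,  0.404]), 'tool_rot': array([-1.79894e+02,  6.00000e-03,  1.88960e+01]), 'grip_width': np.float64(0.087), 'force': array([ 0.281, -0.598, -0.3  ])}
top 513.3363111890604 513.3363111890604 322.5700389470192 196.6878891922215 [[-0.0171, -0.9997, -0.0172], [-0.99, 0.0193, -0.14], [0.1403, 0.0146, -0.99]] [0.0301, 0.5572, 1.2302]
side 507.08652778424545 507.08652778424545 325.34342152448903 204.0330642900656 [[0.983, -0.1831, -0.0164], [-0.1258, -0.6047, -0.7865], [0.1341, 0.7751, -0.6174]] [-0.5626, 0.1281, 1.059]
```

View pics/top0.png

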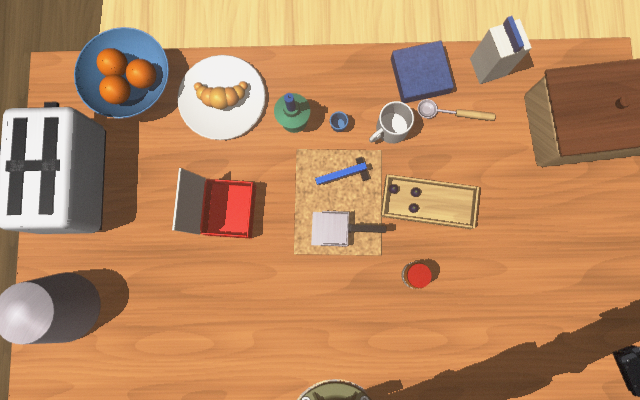

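View pics/side0.png

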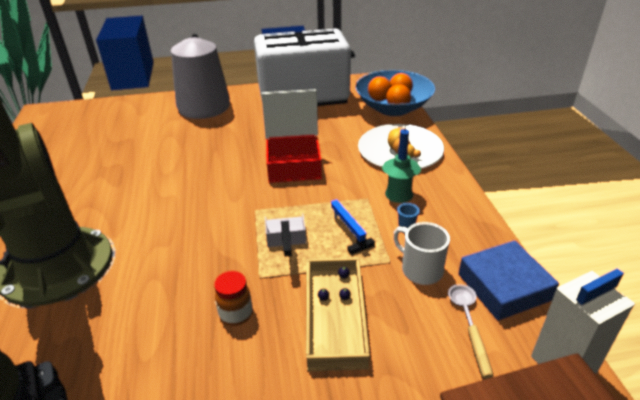

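The top view shows the box at about (230,208) with its lid open on the left, the tray at (431,202) with 3 grapes, the scoop bowl at (330,228) with its handle to the right, and the runner from (317,181) to a foot at (363,168). The side view agrees. Next I'll measure these.

```bash
cat > h.py <<'E'
from cell import env
import cv2,numpy as np
from scipy.spatial.transform import Rotation as Ro
np.set_printoptions(suppress=True,precision=4)
def ray(c,uv,z):
    uv=np.atleast_2d(np.asarray(uv,float));R=np.array(c['R']);t=np.array(c['t'])
    d=np.c_[(uv[:,0]-c['cx'])/c['fx'],(uv[:,1]-c['cy'])/c['fy'],np.ones(len(uv))]@R
    o=-R.T@t
    return o+d*((z-o[2])/d[:,2])[:,None]
def proj(c,X):
    p=np.atleast_2d(X)@np.array(c['R']).T+np.array(c['t'])
    return np.c_[p[:,0]/p[:,2]*c['fx']+c['cx'],p[:,1]/p[:,2]*c['fy']+c['cy']]
def mask(c,lo,hi,box):
    m=cv2.inRange(cv2.cvtColor(c['image'],cv2.COLOR_BGR2HSV),lo,hi);k=np.zeros_like(m)
    u0,v0,u1,v1=box;k[v0:v1,u0:u1]=m[v0:v1,u0:u1];return k
def blobs(m,amin=20):
    cs,_=cv2.findContours(m,cv2.RETR_EXTERNAL,cv2.CHAIN_APPROX_NONE)
    return sorted([k for k in cs if cv2.contourArea(k)>=amin],key=cv2.contourArea,reverse=True)
def rect(pts):
    """minAreaRect of world xy (m): centre, long, short, long-axis yaw deg"""
    (cx,cy),(w,h),a=cv2.minAreaRect((pts[:,:2]*1000).astype(np.float32))
    if w<h:w,h,a=h,w,a+90
    return np.round([cx,cy,w,h,(a+90)%180-90],1)
def delta(pos,rpy):
    """shift in present tool axes (m), and rotvec in tool axes (rad) to reach TCP pos/rpy"""
    o=env.get_obs();R=Ro.from_euler('xyz',o['tool_rot'],degrees=True)
    T=Ro.from_euler('xyz',rpy,degrees=True)
    return R.inv().apply(np.array(pos)-o['tool_pos']),(R.inv()*T).as_rotvec()
def st():
    o=env.get_obs();print({k:np.round(o[k],4).tolist() for k in('time_s','tool_pos','tool_rot','grip_width','force','grasp_force')})
E
python3 - <<'E'
from h import *
c=env.read_camera('top');I=c['image']
cv2.imwrite('pics/crop.png',cv2.resize(I[130:300,165:500],None,fx=2.38,fy=2.38,interpolation=cv2.INTER_CUBIC))
hsv=cv2.cvtColor(I,cv2.COLOR_BGR2HSV)
for p in[(330,225),(370,229),(340,175),(363,165),(310,200),(440,190),(420,216),(384,200),(190,205),(230,205),(253,205),(416,192),(300,300)]:print(p,hsv[p[1],p[0]])
E
```

```text
(330, 225) [171  15 219]
(370, 229) [10 55 83]
(340, 175) [111 156 225]
(363, 165) [111 157 222]
(310, 200) [ 17 117 228]
(440, 190) [ 18 113 219]
(420, 216) [ 20 112 227]
(384, 200) [ 20 108 233]
(190, 205) [ 11  50 101]
(230, 205) [  2 181 242]
(253, 205) [  7 161  98]
(416, 192) [ 23  65 106]
(300, 300) [ 13 153 207]
```

View pics/crop.png

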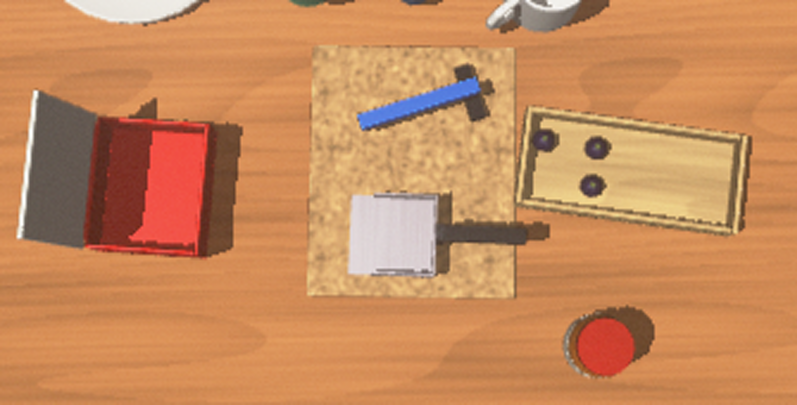

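The crop shows, in crop pixels:
- tray corners at (529,105), (750,136), (741,234) and (516,203)
- box rim from about (98,114) to (207,256)
- scoop bowl (350–437, 194–276), handle end at (527,234)
- runner from (360,122) to (478,84)

Now I'll convert these to positions.

```bash
python3 - <<'E'
from h import *
c=env.read_camera('top');s=lambda a:np.array(a)/2.38+[165,130]-0.3
def show(n,p,z):
    w=ray(c,s(p),z);d=np.linalg.norm(np.diff(w,axis=0,append=w[:1]),axis=1)
    e=np.diff(w,axis=0,append=w[:1]);print(n,w[:,:2].tolist(),'c',w.mean(0)[:2],'len',d*1000,'yaw',np.degrees(np.arctan2(e[:,1],e[:,0])))
print('cam',-np.array(c['R']).T@c['t'])
show('tray',[(529,105),(750,136),(741,234),(516,203)],.038)
show('boxrim',[(98,114),(213,123),(207,256),(86,247)],.060)
show('mat',[(313,45),(516,47),(516,297),(307,296)],.004)
show('lidedge',[(36,92),(20,238)],.17)
show('grapes',[(545,139),(597,147),(592,185)],.018)
# automatic: runner blue top, scoop bowl, handle
m=mask(c,(100,90,60),(125,255,255),(296,150,385,200));b=blobs(m)[0]
print('runner top',rect(ray(c,b[:,0],.050)))
m=mask(c,(0,0,150),(179,45,255),(296,200,360,255));b=blobs(m)[0]
print('bowl',rect(ray(c,b[:,0],.006)),cv2.boundingRect(b))
m=mask(c,(0,0,0),(179,255,110),(352,215,388,240));b=blobs(m)[0]
print('handle',rect(ray(c,b[:,0],.074)),cv2.boundingRect(b))
E
```

```text
cam [0.3795 0.0014 1.2964]
tray [[0.6121332064115297, -0.14114054873890342], [0.5748115691782065, -0.3688271694700518], [0.4732485418756426, -0.3535559105893536], [0.5095539562699518, -0.12417923678226296]] c [ 0.5424 -0.2469] len [230.7252 102.7047 232.2321 103.9721] yaw [-99.309  171.4489  81.0059  -9.3888]
boxrim [[0.607636530282255, 0.30534719702440816], [0.5958348577810694, 0.18641560359473006], [0.45923768046563257, 0.19228771804497993], [0.4706083534037843, 0.315545843622466]] c [0.5333 0.2499] len [119.5157 136.7233 123.7815 137.4072] yaw [-95.667  177.5385  84.7293  -4.2565]
mat [[0.6892193136398899, 0.0863054454986816], [0.6823606374486826, -0.1331810435471221], [0.41395880258926243, -0.12428775092455872], [0.41886246866368276, 0.09529981495087783]] c [ 0.5511 -0.019 ] len [219.5936 268.5491 219.6423 270.5064] yaw [-91.7898 178.1022  88.7207  -1.9054]
lidedge [[0.6095998696265932, 0.33732393027996194], [0.4719740881247448, 0.34919579387380273]] c [0.5408 0.3433] len [138.1369 138.1369] yaw [175.0698  -4.9302]
grapes [[0.57898450354653, -0.15901435607848302], [0.5693599865271632, -0.21343587609468115], [0.5291108970722755, -0.20648935686603373]] c [ 0.5592 -0.193 ] len [55.266  40.8441 68.8568] yaw [-100.0291  170.2079   43.5886]
runner top [614.1 -26.  128.2  17.  -73.1]
bowl [481.5   4.2  92.8  83.4  88.6] (311, 212, 38, 34)
handle [476.  -90.7  84.6  24.9 -87.4] (352, 223, 36, 12)
```

>>> send_rows --xyz '[[0.0305,-0.03,0.0074],[0.0305,-0.03,0.0074],[0.0305,-0.03,0.0074],[0.0305,-0.03,0.0074],[0.0305,-0.03,0.0074],[0.0305,-0.03,0.0074],[0.0305,-0.03,0.0074],[0.0305,-0.03,0.0074],[0.0305,-0.03,0.0074],[0.0305,-0.03,0.0074],[0.0305,-0.03,0.0074],[0.0305,-0.03,0.0074],[0.0305,-0.03,0.0074],[0.0305,-0.03,0.0074]]' --rotation '[[0,0,0],[0,0,0],[0,0,0],[0,0,0],[0,0,0],[0,0,0],[0,0,0],[0,0,0],[0,0,0],[0,0,0],[0,0,0],[0,0,0],[0,0,0],[0,0,0]]' --jaw '[1,1,1,1,1,1,1,1,1,1,1,1,1,1]'

```text
time_s: 1.6
tool_pos: [0.4788, -0.0777, 0.301]
tool_rot: [180.0, -0.0, 18.9]
force: [0.7, -0.5, -1.0]
grip_width: 0.0873
grasp_force: 0.0
```

>>> send_rows --xyz '[[0,0,0],[0,0,0],[0,0,0],[0,0,0],[0,0,0],[0,0,0],[0,0,0],[0,0,0],[0,0,0],[0,0,0],[0,0,0],[0,0,0],[0,0,0]]' --rotation '[[0,0,-0.1],[0,0,-0.1],[0,0,-0.1],[0,0,-0.1],[0,0,-0.1],[0,0,-0.1],[0,0,-0.1],[0,0,-0.1],[0,0,-0.1],[0,0,-0.1],[0,0,-0.1],[0,0,-0.1],[0,0,0]]' --jaw '[1,1,1,1,1,1,1,1,1,1,1,1,1]'

```text
time_s: 2.9
tool_pos: [0.4783, -0.0793, 0.3011]
tool_rot: [-180.0, 0.0, 87.7]
force: [0.0, -0.2, 1.0]
grip_width: 0.0869
grasp_force: 0.0
```

```bash
python3 - <<'E'
from h import *
st()
c=env.read_camera('side')
u=proj(c,[[.4785,-.0807,.065],[.4815,.0042,.004]]);print(u)
I=c['image'].copy();cv2.imwrite('pics/s1.png',cv2.resize(I[170:370,210:430],None,fx=3,fy=3,interpolation=cv2.INTER_CUBIC))
E
```

```text
{'time_s': 2.9, 'tool_pos': [0.4783, -0.0793, 0.3011], 'tool_rot': [-179.9868, 0.0071, 87.6652], 'grip_width': 0.0869, 'force': [0.0003, -0.2133, 0.99], 'grasp_force': 0.0}
[[286.3333 236.654 ]
 [284.7082 231.9537]]
```

View pics/s1.png

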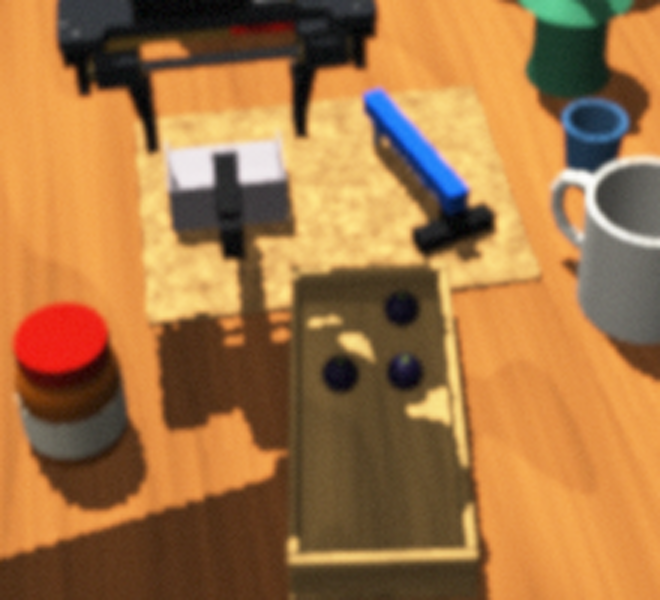

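The side crop shows the open gripper above the scoop. The predicted grasp point lands on the handle at crop (229,200), so I'll descend and grip.

>>> send_rows --xyz '[[0,0,0.024],[0,0,0.024],[0,0,0.024],[0,0,0],[0,0,0],[0,0,0],[0,0,0],[0,0,0],[0,0,0],[0,0,0]]' --rotation '[[0,0,0],[0,0,0],[0,0,0],[0,0,0],[0,0,0],[0,0,0],[0,0,0],[0,0,0],[0,0,0],[0,0,0]]' --jaw '[1,1,1,1,0,0,0,0,0,0]' --newtons 50

```text
time_s: 3.95
tool_pos: [0.4785, -0.0794, 0.2294]
tool_rot: [180.0, 0.0, 87.6]
force: [-0.5, 0.1, -0.5]
grip_width: 0.0466
grasp_force: 0.0
```

>>> send_rows --xyz '[[0,0,0],[0,0,-0.015],[0,0,-0.025],[0,0,-0.025],[0,0,-0.025],[0,0,0],[0,0,0]]' --rotation '[[0,0,0],[0,0,0],[0,0,0],[0,0,0],[0,0,0],[0,0,0],[0,0,0]]' --jaw '[0,0,0,0,0,0,0]'

```text
time_s: 4.65
tool_pos: [0.4785, -0.0794, 0.3193]
tool_rot: [180.0, 0.0, 87.6]
force: [-0.1, -0.5, -0.1]
grip_width: 0.0015
grasp_force: 0.0
```

```bash
python3 - <<'E'
from h import *
st()
a=env.read_camera('top');b=env.read_camera('side')
cv2.imwrite('pics/s2.png',np.vstack([cv2.resize(a['image'][170:270,280:420],None,fx=3,fy=3),cv2.resize(b['image'][150:250,230:370],None,fx=3,fy=3)]))
E
```

```text
{'time_s': 4.65, 'tool_pos': [0.4785, -0.0794, 0.3193], 'tool_rot': [179.9523, 0.0374, 87.6417], 'grip_width': 0.0015, 'force': [-0.1075, -0.4795, -0.0948], 'grasp_force': 0.0}
```

View pics/s2.png

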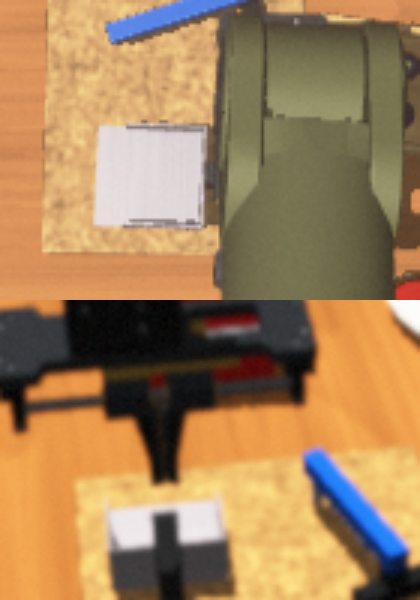

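The fingers needed longer to close and I lifted before they met the handle. The scoop hasn't moved (front edge still at u≈312). I'll repeat with a longer wait.

>>> send_rows --xyz '[[0,0,0],[0,0,0],[0,0,0],[0,0,0],[0,0,0],[0,0,0],[0,0,0],[0,0,0],[0,0,0.03],[0,0,0.03],[0,0,0.03],[0,0,0]]' --rotation '[[0,0,0],[0,0,0],[0,0,0],[0,0,0],[0,0,0],[0,0,0],[0,0,0],[0,0,0],[0,0,0],[0,0,0],[0,0,0],[0,0,0]]' --jaw '[0.6,0.6,0.6,0.6,0.6,0.6,0.6,0.6,0.6,0.6,0.6,0.6]'

```text
time_s: 5.95
tool_pos: [0.4763, -0.0792, 0.2257]
tool_rot: [-179.6, -0.1, 87.7]
force: [-0.9, -0.3, 0.4]
grip_width: 0.0521
grasp_force: 0.0
```

>>> send_rows --xyz '[[0,0,0],[0,0,0],[0,0,0],[0,0,0],[0,0,0],[0,0,0],[0,0,0],[0,0,0],[0,0,0],[0,0,0],[0,0,0],[0,0,0]]' --rotation '[[0,0,0],[0,0,0],[0,0,0],[0,0,0],[0,0,0],[0,0,0],[0,0,0],[0,0,0],[0,0,0],[0,0,0],[0,0,0],[0,0,0]]' --jaw '[0,0,0,0,0,0,0,0,0,0,0,0]' --newtons 50

```text
time_s: 7.15
tool_pos: [0.4785, -0.0796, 0.2294]
tool_rot: [180.0, 0.0, 87.6]
force: [-1.1, -1.6, 4.7]
grip_width: 0.0155
grasp_force: 50.0
```

>>> send_rows --xyz '[[0,0,-0.02],[0,0,-0.03],[0,0,-0.03],[0,0,-0.02],[-0.03,0.005,0],[-0.0375,0.0072,0],[-0.0375,0.0072,0],[-0.0375,0.0072,0],[-0.0375,0.0072,0],[-0.0375,0.0072,0],[-0.0375,0.0072,0],[-0.0375,0.0074,0],[0,0,0],[0,0,0],[0,0,0],[0,0,0]]' --rotation '[[0,0,0],[0,0,0],[0,0,0],[0,0,0],[0,0,0],[0,0,0],[0,0,0],[0,0,0],[0,0,0],[0,0,0],[0,0,0],[0,0,0],[0,0,0.059],[0,0,0.059],[0,0,0],[0,0,0]]' --jaw '[0,0,0,0,0,0,0,0,0,0,0,0,0,0,0,0]'

```text
time_s: 8.75
tool_pos: [0.522, -0.3734, 0.3282]
tool_rot: [-179.9, -0.0, 81.0]
force: [-0.1, 1.1, -2.2]
grip_width: 0.0157
grasp_force: 50.0
```

```bash
python3 - <<'E'
from h import *
st()
c=env.read_camera('top');b=env.read_camera('side')
o=env.get_obs();z=o['tool_pos'][2]-.2254
m=mask(c,(0,0,130),(179,50,255),(380,150,470,250))
for k in blobs(m,200):print(cv2.boundingRect(k),rect(ray(c,k[:,0],z+.002)))
print('TCP->origin expect',o['tool_pos'][:2]+.0838*np.array([.158,.987]))
print(delta([.5221,-.374,.2314],[180,0,80.9]))
cv2.imwrite('pics/s3.png',np.hstack([cv2.resize(c['image'][130:260,350:500],None,fx=2.6,fy=2.6),cv2.resize(b['image'][200:330,240:390],None,fx=2.6,fy=2.6)]))
E
```

```text
{'time_s': 8.75, 'tool_pos': [0.522, -0.3734, 0.3282], 'tool_rot': [-179.9419, -0.0396, 81.0064], 'grip_width': 0.0157, 'force': [-0.1426, 1.1494, -2.2192], 'grasp_force': 49.957}
(435, 181, 35, 38) [ 535.9 -284.4   82.7   80.2   -6.6]
TCP->origin expect [ 0.5353 -0.2907]
(array([-0.0006,  0.0001,  0.0974]), array([-0.0004, -0.0002,  0.0015]))
```

View pics/s3.png

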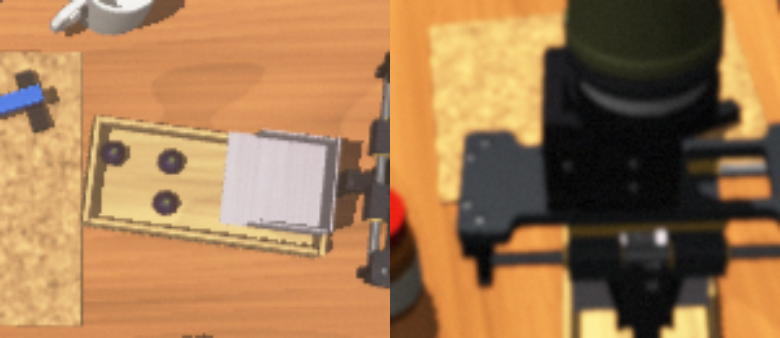

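The scoop hangs level over the tray's rear half, parallel to it, and all three grapes sit ahead of its edge at panel (229,133)–(221,223). I'll check its sideways offset.

```bash
python3 - <<'E'
from h import *
c=env.read_camera('top')
z=.3282-.2254
g=cv2.cvtColor(c['image'],cv2.COLOR_BGR2HSV)
m=mask(c,(0,0,130),(179,55,255),(425,170,480,235))
# sub-pixel: per-column top/bottom of bowl floor in front part (no walls), per-row front
a=np.array([.158,.987]);n=np.array([.987,-.158]);T=np.array([.5424,-.2469])
for u in(439,441,443):
    v=np.where(m[:,u])[0];w=ray(c,[(u,v[0]-.5),(u,v[-1]+.5)],z+.001)[:,:2]-T
    print(u,v[0],v[-1],'lat',(w@n)*1000,'mid',(w@n).mean()*1000)
w=[]
for v in range(186,214,4):
    u=np.where(m[v])[0][0]-.5;p=ray(c,[(u,v)],z+.001)[0,:2]-T;w.append([p@a*1000,p@n*1000])
w=np.array(w);print(w,np.degrees(np.polyfit(w[:,1],w[:,0],1)[0]))
E
```

```text
439 181 215 lat [ 39.9319 -42.1363] mid -1.1021709376964235
441 181 216 lat [ 40.5782 -43.8124] mid -1.6170758501348297
443 181 216 lat [ 41.2245 -43.1668] mid -0.9711856421023429
[[  0.1972  26.446 ]
 [  1.4612  16.6923]
 [  0.4153   7.2824]
 [  1.6763  -2.4299]
 [  0.6324 -11.7985]
 [  1.8905 -21.4696]
 [  0.8486 -30.7971]] -0.6581204780403888
```

>>> send_rows --xyz '[[0,0.0008,0],[0,0,0.02],[0,0,0.02],[0,0,0.02],[0,0,0.015],[0,0,0.01],[0,0,0.005],[0,0,0.004],[0,0,0.003],[0,0,0],[0,0,0]]' --rotation '[[0,0,0],[0,0,0],[0,0,0],[0,0,0],[0,0,0],[0,0,0],[0,0,0],[0,0,0],[0,0,0],[0,0,0],[0,0,0]]' --jaw '[0,0,0,0,0,0,0,0,0,0,0]' --newtons 60

```text
time_s: 10.0
tool_pos: [0.523, -0.3741, 0.2327]
tool_rot: [180.0, 0.0, 80.9]
force: [0.7, 0.5, -1.8]
grip_width: 0.0154
grasp_force: 60.0
```

>>> send_rows --xyz '[[0,0,0.001],[0,0,0.0006],[0,0,0]]' --rotation '[[0,0,0],[0,0,0],[0,0,0]]' --jaw '[0,0,0]'

```text
time_s: 10.3
tool_pos: [0.523, -0.3743, 0.2316]
tool_rot: [179.9, 0.1, 80.9]
force: [-0.8, -0.3, 2.7]
grip_width: 0.0155
grasp_force: 60.0
```

>>> send_rows --xyz '[[0.004,0,0],[0.004,0,0],[0.004,0,0],[0.004,0,0],[0.004,0,0],[0.004,0,0],[0.004,0,0],[0.004,0,0],[0.004,0,0],[0.004,0,0],[0.004,0,0],[0.004,0,0],[0.004,0,0],[0.004,0,0],[0.004,0,0],[0.004,0,0],[0,0,0]]' --rotation '[[0,0,0],[0,0,0],[0,0,0],[0,0,0],[0,0,0],[0,0,0],[0,0,0],[0,0,0],[0,0,0],[0,0,0],[0,0,0],[0,0,0],[0,0,0],[0,0,0],[0,0,0],[0,0,0],[0,0,0]]' --jaw '[0,0,0,0,0,0,0,0,0,0,0,0,0,0,0,0,0]'

```text
time_s: 12.0
tool_pos: [0.5334, -0.3107, 0.2316]
tool_rot: [179.9, 0.1, 80.9]
force: [-0.3, -2.3, 5.4]
grip_width: 0.0157
grasp_force: 60.0
```

```bash
python3 - <<'E'
from h import *
st()
c=env.read_camera('top')
cv2.imwrite('pics/s4.png',cv2.resize(c['image'][160:250,360:500],None,fx=3.5,fy=3.5,interpolation=cv2.INTER_CUBIC))
E
```

```text
{'time_s': 12.0, 'tool_pos': [0.5334, -0.3107, 0.2316], 'tool_rot': [179.8939, 0.0908, 80.9216], 'grip_width': 0.0157, 'force': [-0.2816, -2.3498, 5.4175], 'grasp_force': 59.9598}
```

View pics/s4.png

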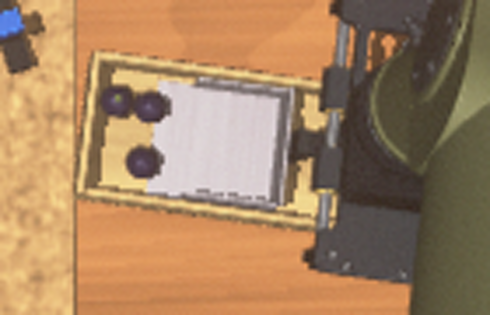

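The grapes at (117,102), (151,107) and (143,162) are being pushed ahead of the scoop's edge, so I'll go on to the wall.

>>> send_rows --xyz '[[0.003,0,0],[0.003,0,0],[0.003,0,0],[0.003,0,0],[0.003,0,0],[0.003,0,0],[0.003,0,0],[0.003,0,0],[0.003,0,0],[0.003,0,0],[0.003,0,0],[0.003,0,0],[0.003,0,0],[0.001,0,0],[0,0,0],[0,0,0],[0,0,0]]' --rotation '[[0,0,0],[0,0,0],[0,0,0],[0,0,0],[0,0,0],[0,0,0],[0,0,0],[0,0,0],[0,0,0],[0,0,0],[0,0,0],[0,0,0],[0,0,0],[0,0,0],[0,0,0],[0,0,0],[0,0,0]]' --jaw '[0,0,0,0,0,0,0,0,0,0,0,0,0,0,0,0,0]'

```text
time_s: 13.75
tool_pos: [0.5396, -0.2719, 0.2317]
tool_rot: [179.9, 0.1, 80.9]
force: [-0.4, -2.5, 6.1]
grip_width: 0.0151
grasp_force: 60.0
```

```bash
python3 - <<'E'
from h import *
st()
c=env.read_camera('top')
a=np.array([.158,.987]);n=np.array([.987,-.158]);T=np.array([.5424,-.2469])
m=mask(c,(0,0,0),(179,255,75),(378,170,442,225))
for k in blobs(m,12):
    q=k[:,0].mean(0);w=ray(c,[q],.02)[0,:2]-T;print(cv2.boundingRect(k),q,'along %.1f lat %.1f'%(w@a*1e3,w@n*1e3))
m=mask(c,(0,0,130),(179,55,255),(378,170,470,235))
for v in(185,195,205,212):
    u=np.where(m[v])[0][0];w=ray(c,[(u-.5,v)],.007)[0,:2]-T;print(v,u,w@a*1e3)
E
```

```text
{'time_s': 13.75, 'tool_pos': [0.5396, -0.2719, 0.2317], 'tool_rot': [179.8885, 0.1127, 80.8748], 'grip_width': 0.0151, 'force': [-0.3897, -2.5142, 6.1071], 'grasp_force': 59.9603}
(439, 193, 3, 23) [440.3111 204.2444] along -27.2 lat -2.5
185 397 85.36256120296626
195 391 97.25943243984462
205 396 81.65427532583392
212 388 99.41144212273812
```

```bash
python3 - <<'E'
from h import *
c=env.read_camera('top')
a=np.array([.158,.987]);n=np.array([.987,-.158]);T=np.array([.5424,-.2469])
for th in(95,115,130):
  m=mask(c,(0,0,0),(179,255,th),(382,172,436,225))
  for k in blobs(m,8):
    q=k[:,0].mean(0);w=ray(c,[q],.02)[0,:2]-T;print(th,cv2.boundingRect(k),q,'along %.1f lat %.1f'%(w@a*1e3,w@n*1e3))
E
```

```text
95 (388, 184, 18, 11) [396.087 189.   ] along 86.5 lat 20.4
95 (426, 194, 10, 18) [431.7234 202.2553] along -5.5 lat -0.5
95 (385, 200, 10, 10) [389.36 204.6 ] along 98.3 lat -21.1
115 (387, 183, 20, 12) [396. 189.] along 86.7 lat 20.4
115 (426, 194, 10, 19) [430.9123 203.2982] along -3.8 lat -3.4
115 (385, 199, 11, 12) [389.6207 204.4138] along 97.7 lat -20.5
130 (385, 178, 22, 36) [392.1333 194.1524] along 94.7 lat 6.1
130 (425, 183, 11, 35) [430.1538 202.4519] along -1.7 lat -1.6
130 (417, 184, 10, 32) [423.2179 196.7436] along 17.1 lat 10.4
```

>>> send_rows --xyz '[[0.002,0,0],[0.002,0,0],[0,0,0],[-0.0108,0,0],[-0.0108,0,0],[-0.0108,0,0],[-0.0108,0,0],[-0.0108,0,0],[-0.0108,0,0],[0,0,0]]' --rotation '[[0,0,0],[0,0,0],[0,0,0],[0,0.05,0],[0,0.05,0],[0,0.05,0],[0,0.05,0],[0,0.05,0],[0,0.05,0],[0,0,0]]' --jaw '[0,0,0,0,0,0,0,0,0,0]'

```text
time_s: 14.85
tool_pos: [0.5284, -0.3321, 0.2204]
tool_rot: [-179.8, -17.3, 80.7]
force: [-1.1, -0.1, -3.5]
grip_width: 0.0156
grasp_force: 60.0
```

```bash
python3 - <<'E'
from h import *
st()
c=env.read_camera('top');b=env.read_camera('side')
cv2.imwrite('pics/s5.png',np.hstack([cv2.resize(c['image'][160:250,360:480],None,fx=3.3,fy=3.3,interpolation=cv2.INTER_CUBIC),cv2.resize(b['image'][240:330,270:390],None,fx=3.3,fy=3.3)]))
E
```

```text
{'time_s': 14.85, 'tool_pos': [0.5284, -0.3321, 0.2204], 'tool_rot': [-179.8193, -17.2639, 80.6593], 'grip_width': 0.0156, 'force': [-1.0595, -0.0672, -3.4537], 'grasp_force': 59.956}
```

View pics/s5.png

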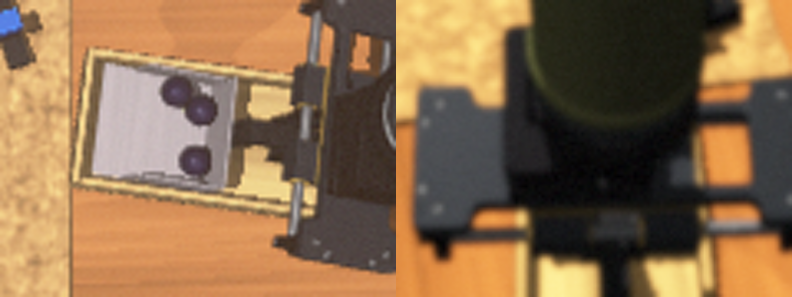

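All three grapes have rolled back to the scoop's rear wall, at panel (177,92), (201,109) and (195,160). Lifting.

>>> send_rows --xyz '[[0.003,0,-0.0096],[0.0077,0,-0.0248],[0.0077,0,-0.0248],[0.0077,0,-0.0248],[0.0077,0,-0.0248],[0.0046,0,-0.015],[0,0,0]]' --rotation '[[0,0,0],[0,0,0],[0,0,0],[0,0,0],[0,0,0],[0,0,0],[0,0,0]]' --jaw '[0,0,0,0,0,0,0]'

```text
time_s: 15.65
tool_pos: [0.5309, -0.3295, 0.3554]
tool_rot: [179.7, -17.0, 81.1]
force: [0.1, 0.8, -1.3]
grip_width: 0.0152
grasp_force: 60.0
```

```bash
python3 - <<'E'
from h import *
st()
print(delta([.5175,.056,.35],[180,-17.2,85.3]))
E
```

```text
{'time_s': 15.65, 'tool_pos': [0.5309, -0.3295, 0.3554], 'tool_rot': [179.7126, -17.0278, 81.0625], 'grip_width': 0.0152, 'force': [0.1372, 0.845, -1.3185], 'grasp_force': 59.9568}
(array([ 0.3605, -0.0737,  0.1157]), array([ 0.0268,  0.0032, -0.0707]))
```

>>> send_rows --xyz '[[0.01,-0.002,0.0032],[0.018,-0.0037,0.0058],[0.0255,-0.0052,0.0082],[0.0255,-0.0052,0.0082],[0.0255,-0.0052,0.0082],[0.0255,-0.0052,0.0082],[0.0255,-0.0052,0.0082],[0.0255,-0.0052,0.0082],[0.0255,-0.0052,0.0082],[0.0255,-0.0052,0.0082],[0.0255,-0.0052,0.0082],[0.0255,-0.0052,0.0082],[0.0255,-0.0052,0.0082],[0.0255,-0.0052,0.0082],[0.018,-0.0037,0.0058],[0.0085,-0.0018,0.0027],[0,0,0],[0,0,0],[0,0,0],[0,0,0]]' --rotation '[[0,0,0],[0,0,0],[0,0,0],[0,0,0],[0,0,0],[0,0,0],[0,0,0],[0,0,0],[0,0,0],[0,0,0],[0,0,0],[0,0,0],[0,0,0],[0,0,0],[0,0,0],[0,0,0],[0.0134,0,-0.0354],[0.0134,0,-0.0354],[0,0,0],[0,0,0]]' --jaw '[0,0,0,0,0,0,0,0,0,0,0,0,0,0,0,0,0,0,0,0]'

```text
time_s: 17.65
tool_pos: [0.5167, 0.0546, 0.3471]
tool_rot: [-179.6, -17.2, 85.0]
force: [0.2, -0.8, -2.4]
grip_width: 0.0156
grasp_force: 60.0
```

```bash
python3 - <<'E'
from h import *
st()
o=env.get_obs();R=Ro.from_euler('xyz',o['tool_rot'],degrees=True)
for n,p in dict(lip=[.1288,0,.2254],rear=[.0388,0,.2254]).items():print(n,o['tool_pos']+R.apply(p))
c=env.read_camera('top')
m=mask(c,(0,0,0),(179,255,90),(230,160,330,260))
cv2.imwrite('pics/s6.png',cv2.resize(c['image'][150:270,160:340],None,fx=3,fy=3,interpolation=cv2.INTER_CUBIC))
E
```

```text
{'time_s': 17.65, 'tool_pos': [0.5167, 0.0546, 0.3471], 'tool_rot': [-179.6275, -17.1896, 85.0279], 'grip_width': 0.0156, 'force': [0.1646, -0.7553, -2.4364], 'grasp_force': 59.956}
lip [0.5317 0.2437 0.1698]
rear [0.5242 0.158  0.1432]
```

View pics/s6.png

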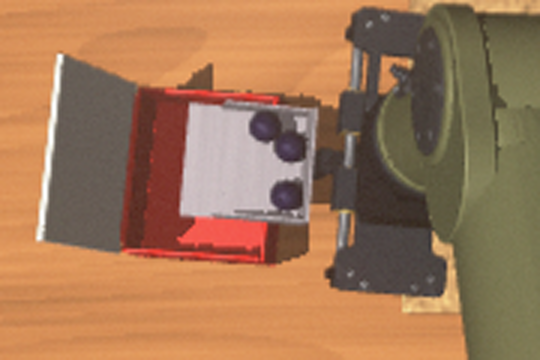

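The scoop with all three grapes is over the box, its lip mid-box at panel (187,160). I'll lower it and pour slowly.

>>> send_rows --xyz '[[-0.003,0,0.01],[-0.0059,0,0.0191],[-0.0059,0,0.0191],[-0.003,0,0.009],[0.0113,0,-0.0064],[0.0113,0,-0.0064],[0.0113,0,-0.0064],[0.0113,0,-0.0064],[0.0113,0,-0.0064],[0.0113,0,-0.0064],[0.0118,0,0.0036],[0.0123,0,0.0036],[0.0128,0,0.0036],[0.0133,0,0.0036],[0,0,0],[0,0,0],[0,0,0],[0,0,0]]' --rotation '[[0,0,0],[0,0,0],[0,0,0],[0,0,0],[0,-0.05,0],[0,-0.05,0],[0,-0.05,0],[0,-0.05,0],[0,-0.05,0],[0,-0.05,0],[0,-0.05,0],[0,-0.05,0],[0,-0.05,0],[0,-0.05,0],[0,0,0],[0,0,0],[0,0,0],[0,0,0]]' --jaw '[0,0,0,0,0,0,0,0,0,0,0,0,0,0,0,0,0,0]'

```text
time_s: 19.5
tool_pos: [0.5263, 0.1622, 0.3196]
tool_rot: [-179.8, 11.4, 85.1]
force: [-0.3, -0.6, -1.5]
grip_width: 0.0153
grasp_force: 60.0
```

>>> send_rows --xyz '[[0.0113,0,-0.0064],[0.0113,0,-0.0064],[0.0113,0,-0.0064],[0.0113,0,-0.0064],[0.0113,0,-0.0064],[0.0113,0,-0.0064],[0.0113,0,-0.0064],[0.0113,0,-0.0064],[0.0113,0,-0.0064],[0.0113,0,-0.0064],[0,0,0],[0,0,0],[0,0,0],[0,0,0]]' --rotation '[[0,-0.05,0],[0,-0.05,0],[0,-0.05,0],[0,-0.05,0],[0,-0.05,0],[0,-0.05,0],[0,-0.05,0],[0,-0.05,0],[0,-0.05,0],[0,-0.05,0],[0,0,0],[0,0,0],[0,0,0],[0,0,0]]' --jaw '[0,0,0,0,0,0,0,0,0,0,0,0,0,0]'

```text
time_s: 20.9
tool_pos: [0.5371, 0.2896, 0.3313]
tool_rot: [-179.7, 40.1, 85.3]
force: [0.1, -0.5, -1.9]
grip_width: 0.0153
grasp_force: 60.0
```

```bash
python3 - <<'E'
from h import *
st()
o=env.get_obs();R=Ro.from_euler('xyz',o['tool_rot'],degrees=True)
print('lip',o['tool_pos']+R.apply([.1288,0,.2254]))
c=env.read_camera('top');b=env.read_camera('side')
cv2.imwrite('pics/s7.png',np.hstack([cv2.resize(c['image'][150:270,160:280],None,fx=3,fy=3,interpolation=cv2.INTER_CUBIC),cv2.resize(b['image'][70:190,230:350],None,fx=3,fy=3)]))
E
```

```text
{'time_s': 20.9, 'tool_pos': [0.5371, 0.2896, 0.3313], 'tool_rot': [-179.7192, 40.0758, 85.2936], 'grip_width': 0.0153, 'force': [0.0501, -0.5325, -1.9403], 'grasp_force': 59.9565}
lip [0.5322 0.2433 0.0759]
```

View pics/s7.png

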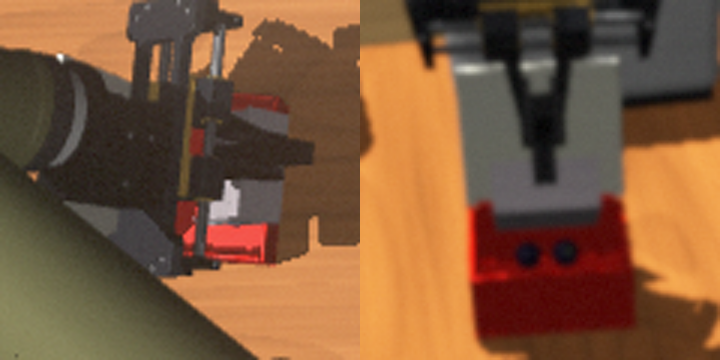

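Two grapes show in the box at panel (527,253) and (566,252); the third is probably hidden behind the scoop. I'll back the scoop out and check.

>>> send_rows --xyz '[[-0.0113,0,0.0064],[-0.0113,0,0.0064],[-0.0113,0,0.0064],[-0.0113,0,0.0064],[-0.0113,0,0.0064],[-0.0113,0,0.0064],[-0.0113,0,0.0064],[-0.0113,0,0.0064],[-0.0113,0,0.0064],[-0.0113,0,0.0064],[-0.0113,0,0.0064],[-0.0113,0,0.0064],[-0.0113,0,0.0064],[-0.0113,0,0.0064],[0,0,-0.025],[0,0,-0.025],[0,0,-0.025],[0,0,0]]' --rotation '[[0,0.05,0],[0,0.05,0],[0,0.05,0],[0,0.05,0],[0,0.05,0],[0,0.05,0],[0,0.05,0],[0,0.05,0],[0,0.05,0],[0,0.05,0],[0,0.05,0],[0,0.05,0],[0,0.05,0],[0,0.05,0],[0,0,0],[0,0,0],[0,0,0],[0,0,0]]' --jaw '[0,0,0,0,0,0,0,0,0,0,0,0,0,0,0,0,0,0]'

```text
time_s: 22.8
tool_pos: [0.523, 0.1153, 0.3845]
tool_rot: [179.9, 0.0, 85.2]
force: [0.4, -0.1, -0.9]
grip_width: 0.0156
grasp_force: 60.0
```

```bash
python3 - <<'E'
from h import *
st()
print('to mat',delta([.4785,-.0796,.3196],[180,0,87.6]))
E
```

```text
{'time_s': 22.8, 'tool_pos': [0.523, 0.1153, 0.3845], 'tool_rot': [179.8959, 0.0105, 85.1931], 'grip_width': 0.0156, 'force': [0.3984, -0.0723, -0.8984], 'grasp_force': 59.9566}
to mat (array([-0.1979, -0.0281,  0.0649]), array([ 0.0018,  0.0002, -0.042 ]))
```

>>> send_rows --xyz '[[-0.0229,-0.0035,0.0081],[-0.0229,-0.0035,0.0081],[-0.0229,-0.0035,0.0081],[-0.0229,-0.0035,0.0081],[-0.0229,-0.0035,0.0081],[-0.0229,-0.0035,0.0081],[-0.0229,-0.0035,0.0081],[-0.0229,-0.0035,0.0081],[0,0,0],[0,0,0]]' --rotation '[[0,0,0],[0,0,0],[0,0,0],[0,0,0],[0,0,0],[0,0,0],[0,0,0],[0,0,0],[0,0,-0.042],[0,0,0]]' --jaw '[0,0,0,0,0,0,0,0,0,0]'

```text
time_s: 23.8
tool_pos: [0.4778, -0.066, 0.315]
tool_rot: [-179.6, -0.0, 87.5]
force: [0.2, 0.0, -1.7]
grip_width: 0.0146
grasp_force: 60.0
```

```bash
python3 - <<'E'
from h import *
st()
c=env.read_camera('top');b=env.read_camera('side')
cv2.imwrite('pics/s8.png',np.vstack([cv2.resize(c['image'][140:260,165:485],None,fx=2.4,fy=2.4,interpolation=cv2.INTER_CUBIC),cv2.resize(b['image'][140:260,150:470],None,fx=2.4,fy=2.4)]))
E
```

```text
{'time_s': 23.8, 'tool_pos': [0.4778, -0.066, 0.315], 'tool_rot': [-179.6003, -0.0053, 87.5367], 'grip_width': 0.0146, 'force': [0.2466, 0.0448, -1.692], 'grasp_force': 59.9559}
```

View pics/s8.png

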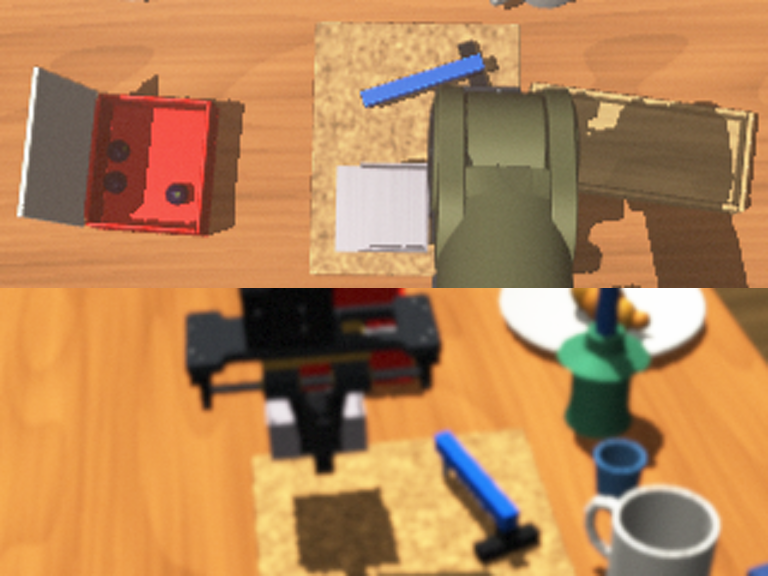

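All three grapes are in the box at (119,151), (115,182) and (178,194), and the runner is undisturbed. Now I'll set the scoop down.

>>> send_rows --xyz '[[0,0,0.02],[0,0,0.025],[0,0,0.02],[0,0,0.01],[0,0,0.006],[0,0,0.003],[0,0,0.0015],[0,0,0],[0,0,0]]' --rotation '[[0,0,0],[0,0,0],[0,0,0],[0,0,0],[0,0,0],[0,0,0],[0,0,0],[0,0,0],[0,0,0]]' --jaw '[0,0,0,0,0,0,0,0,0]'

```text
time_s: 24.8
tool_pos: [0.4787, -0.0651, 0.2313]
tool_rot: [-179.8, 0.0, 87.6]
force: [-0.3, -0.0, -1.6]
grip_width: 0.0157
grasp_force: 60.0
```

>>> send_rows --xyz '[[0,0,0.001],[0,0,0.0008],[0,0,0],[0,0,0],[0,0,0],[0,0,0],[0,0,0],[0,0,0],[0,0,0],[0,0,0],[0,0,0],[0,0,-0.02],[0,0,-0.03],[0,0,-0.03],[0,0,0]]' --rotation '[[0,0,0],[0,0,0],[0,0,0],[0,0,0],[0,0,0],[0,0,0],[0,0,0],[0,0,0],[0,0,0],[0,0,0],[0,0,0],[0,0,0],[0,0,0],[0,0,0],[0,0,0]]' --jaw '[0,0,0,0.6,0.6,0.6,0.6,0.6,0.6,0.6,0.6,0.6,0.6,0.6,0.6]'

```text
time_s: 26.3
tool_pos: [0.4804, -0.065, 0.3129]
tool_rot: [179.8, 0.1, 87.6]
force: [1.2, 0.1, 0.5]
grip_width: 0.0521
grasp_force: 0.0
```

```bash
python3 - <<'E'
from h import *
st()
c=env.read_camera('top')
m=mask(c,(0,0,150),(179,45,255),(296,200,352,255));b=blobs(m)[0]
print('bowl',rect(ray(c,b[:,0],.006)),cv2.boundingRect(b))
print('up',delta([.56,.10,.42],[180,0,85.3]))
print('behind',delta([.56,.42,.42],[180,0,85.3]))
E
```

```text
{'time_s': 26.3, 'tool_pos': [0.4804, -0.065, 0.3129], 'tool_rot': [179.8483, 0.0982, 87.6265], 'grip_width': 0.0521, 'force': [1.1827, 0.1157, 0.5487], 'grasp_force': 0.0}
bowl [482.9  18.2  90.8  85.7  89. ] (306, 211, 37, 35)
up (array([ 0.1682,  0.0734, -0.1094]), array([-0.0004,  0.0012,  0.0404]))
behind (array([ 0.4879,  0.0601, -0.1098]), array([-0.0004,  0.0012,  0.0404]))
```

>>> send_rows --xyz '[[0,0,-0.0275],[0,0,-0.0275],[0,0,-0.0275],[0,0,-0.0275],[0.0378,0.0039,0],[0.0378,0.0039,0],[0.0378,0.0039,0],[0.0378,0.0039,0],[0.0378,0.0039,0],[0.0378,0.0039,0],[0.0378,0.0039,0],[0.0378,0.0039,0],[0.0378,0.0039,0],[0.0378,0.0039,0],[0.0378,0.0039,0],[0.0378,0.0039,0],[0,0,0],[0,0,0]]' --rotation '[[0,0,0],[0,0,0],[0,0,0],[0,0,0],[0,0,0],[0,0,0],[0,0,0],[0,0,0],[0,0,0],[0,0,0],[0,0,0],[0,0,0],[0,0,0],[0,0,0],[0,0,0],[0,0,0],[0,0,0.04],[0,0,0]]' --jaw '[0.6,0.6,0.6,0.6,0,0,0,0,0,0,0,0,0,0,0,0,0,0]' --newtons 20

```text
time_s: 28.15
tool_pos: [0.544, 0.3876, 0.4166]
tool_rot: [-179.6, 0.1, 85.5]
force: [0.8, -0.1, 0.5]
grip_width: 0.0002
grasp_force: 0.0
```

>>> send_rows --xyz '[[0,0,0.025],[0,0,0.025],[0,0,0.025],[0,0,0.025],[0,0,0],[-0.01,0,0],[-0.01,0,0],[-0.01,0,0],[-0.01,0,0],[-0.01,0,0],[-0.01,0,0],[-0.01,0,0],[-0.01,0,0]]' --rotation '[[0,0,0],[0,0,0],[0,0,0],[0,0,0],[0,0,0],[0,0,0],[0,0,0],[0,0,0],[0,0,0],[0,0,0],[0,0,0],[0,0,0],[0,0,0]]' --jaw '[0,0,0,0,0,0,0,0,0,0,0,0,0]'

```text
time_s: 29.45
tool_pos: [0.5376, 0.3057, 0.3187]
tool_rot: [-179.7, -0.0, 85.3]
force: [0.5, 2.3, -1.3]
grip_width: 0.0003
grasp_force: 0.9
```

>>> send_rows --xyz '[[-0.01,0,0],[-0.01,0,0],[-0.01,0,0],[-0.01,0,0],[-0.01,0,0],[-0.01,0,0],[-0.01,0,0]]' --rotation '[[0,0,0],[0,0,0],[0,0,0],[0,0,0],[0,0,0],[0,0,0],[0,0,0]]' --jaw '[0,0,0,0,0,0,0]'

```text
time_s: 30.15
tool_pos: [0.5321, 0.2357, 0.3188]
tool_rot: [-179.7, 0.0, 85.3]
force: [0.5, 0.5, -0.0]
grip_width: 0.0003
grasp_force: 0.4
```

>>> send_rows --xyz '[[-0.004,0,0.008],[-0.004,0,0.008],[-0.004,0,0.008],[-0.004,0,0.008],[-0.003,0,0.008],[-0.002,0,0.008],[-0.001,0,0.008],[0,0,0.006],[0,0,0.004],[0,0,0.003],[0,0,0]]' --rotation '[[0,0,0],[0,0,0],[0,0,0],[0,0,0],[0,0,0],[0,0,0],[0,0,0],[0,0,0],[0,0,0],[0,0,0],[0,0,0]]' --jaw '[0,0,0,0,0,0,0,0,0,0,0]'

```text
time_s: 31.25
tool_pos: [0.5298, 0.2149, 0.2494]
tool_rot: [-179.7, -0.0, 85.4]
force: [0.1, 0.3, 0.0]
grip_width: 0.0002
grasp_force: 0.0
```

```bash
python3 - <<'E'
from h import *
st()
b=env.read_camera('side')
cv2.imwrite('pics/s9.png',cv2.resize(b['image'][60:200,200:400],None,fx=3,fy=3))
E
```

```text
{'time_s': 31.25, 'tool_pos': [0.5298, 0.2149, 0.2494], 'tool_rot': [-179.6956, -0.017, 85.3537], 'grip_width': 0.0002, 'force': [0.1212, 0.3384, 0.0448], 'grasp_force': 0.0}
```

>>> send_rows --xyz '[[0,0,0.001],[0,0,0.001],[0,0,0.001],[0,0,0]]' --rotation '[[0,0,0],[0,0,0],[0,0,0],[0,0,0]]' --jaw '[0,0,0,0]'

```text
time_s: 31.7
tool_pos: [0.5301, 0.2152, 0.2485]
tool_rot: [-179.8, 0.0, 85.3]
force: [-4.3, -1.9, 9.5]
grip_width: 0.0005
grasp_force: 5.1
```

>>> send_rows --xyz '[[0,0,-0.02],[0,0,-0.04],[0,0,-0.04],[-0.04,0,-0.04],[-0.04,0,0],[-0.04,0,0],[-0.04,0,0],[-0.03,0,0],[0,0,0]]' --rotation '[[0,0,0],[0,0,0],[0,0,0],[0,0,0],[0,0,0],[0,0,0],[0,0,0],[0,0,0],[0,0,0]]' --jaw '[0,0,0,0,0,0,0,0,0]'

```text
time_s: 32.6
tool_pos: [0.5155, 0.0245, 0.382]
tool_rot: [-179.7, 0.2, 84.8]
force: [-0.6, 0.3, 0.0]
grip_width: 0.0002
grasp_force: 0.0
```

```bash
python3 - <<'E'
from h import *
st()
c=env.read_camera('top');b=env.read_camera('side')
cv2.imwrite('pics/s10.png',np.vstack([cv2.resize(c['image'][140:260,165:425],None,fx=3,fy=3,interpolation=cv2.INTER_CUBIC),cv2.resize(b['image'][100:180,180:440],None,fx=3,fy=3)]))
E
```

```text
{'time_s': 32.6, 'tool_pos': [0.5155, 0.0245, 0.382], 'tool_rot': [-179.7366, 0.1781, 84.8465], 'grip_width': 0.0002, 'force': [-0.592, 0.3369, 0.0095], 'grasp_force': 0.0}
```

View pics/s10.png

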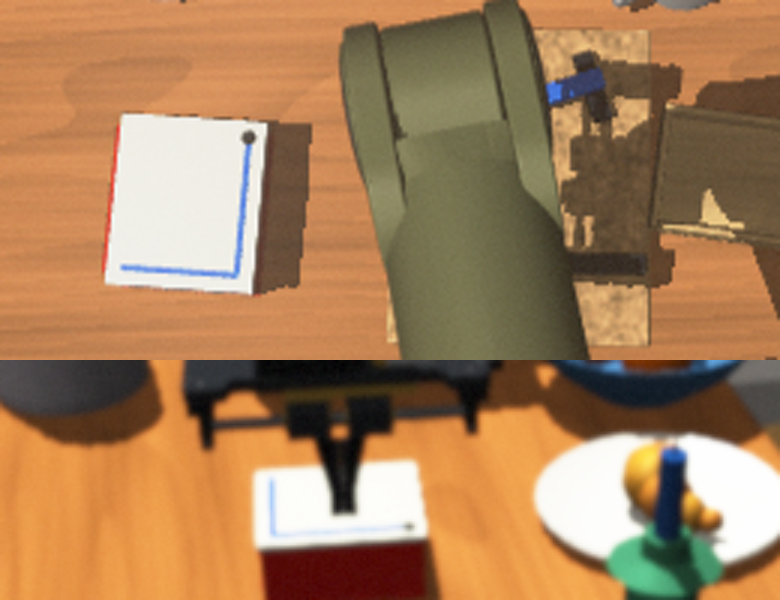

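The lid is shut. In the top panel the dot is at (248,136), the seam corner at (237,275) and its end at (121,267). I'll move the arm aside and measure the seam and the runner.

>>> send_rows --xyz '[[-0.035,-0.005,0],[-0.035,-0.005,0],[-0.035,-0.005,0],[-0.035,-0.005,0],[-0.035,-0.005,0],[-0.035,-0.005,0],[-0.035,-0.005,0],[-0.035,-0.005,0]]' --rotation '[[0,0,0],[0,0,0],[0,0,0],[0,0,0],[0,0,0],[0,0,0],[0,0,0],[0,0,0]]' --jaw '[0.5,0.5,0.5,0.5,0.5,0.5,0.5,0.5]'

```text
time_s: 33.5
tool_pos: [0.4536, -0.2453, 0.3825]
tool_rot: [-179.8, -0.0, 85.5]
force: [0.7, -0.2, 0.5]
grip_width: 0.043
grasp_force: 0.0
```

```bash
cat > seam.py <<'E'
from h import *
from scipy.optimize import least_squares
def inter(p,q,r,s):
    A=np.c_[q,-s];t=np.linalg.solve(A,r-p);return p+t[0]*q
def corners(m):
    """4 corners of a quadrilateral mask by line fits to contour quarters"""
    k=blobs(m)[0];h=cv2.convexHull(k);e=h
    for eps in np.linspace(.01,.1,40):
        e=cv2.approxPolyDP(h,eps*cv2.arcLength(h,True),True)
        if len(e)<=4:break
    return e[:,0].astype(float)
E
python3 - <<'E'
from seam import *
st()
out={}
for n,box in(('top',(190,165,262,245)),('side',(255,130,330,170))):
    c=env.read_camera(n)
    m=mask(c,(95,60,80),(125,255,255),box);ys,xs=np.where(m>0)
    w=ray(c,np.c_[xs,ys],.066)[:,:2]
    d=mask(c,(0,0,0),(179,90,120),box)
    lid=mask(c,(0,0,165),(179,60,255),box);L=blobs(lid)[0]
    print(n,'blue',len(xs),'lid',rect(ray(c,L[:,0],.066)),cv2.boundingRect(L))
    # fit hinge frame: x,y,yaw s.t. seam points lie on L
    def res(p):
        ca,sa=np.cos(p[2]),np.sin(p[2]);q=(w-p[:2])@np.array([[ca,-sa],[sa,ca]])
        def seg(q,a,b):
            a=np.array(a);b=np.array(b);t=np.clip((q-a)@(b-a)/((b-a)@(b-a)),0,1);return np.linalg.norm(q-a-t[:,None]*(b-a),axis=1)
        D=np.minimum(seg(q,[-.106,-.05],[-.106,.056]),seg(q,[-.106,.056],[-.015,.056]))
        # ends anchored
        return D*1e3
    f=least_squares(res,[.538,.306,np.radians(85.3)],loss='soft_l1')
    p=f.x;print('hinge',p[:2],np.degrees(p[2]),'rms',np.sqrt(np.mean(f.fun**2)))
    ca,sa=np.cos(p[2]),np.sin(p[2]);M=np.array([[ca,-sa],[sa,ca]])
    print('seam',(p[:2]+np.array([[-.106,-.056],[-.106,.056],[-.015,.056]])@M.T).tolist())
    q=(w-p[:2])@M;print('extent',q.min(0),q.max(0))
    if n=='top':
        m=mask(c,(100,90,60),(125,255,255),(296,140,400,255));b=blobs(m)[0];print('runner top',rect(ray(c,b[:,0],.050)))
        m=mask(c,(0,0,150),(179,45,255),(296,200,352,255));b=blobs(m)[0];print('bowl',rect(ray(c,b[:,0],.006)))
        I=c['image']
    else:
        m=mask(c,(100,90,40),(125,255,255),(325,190,380,270));b=blobs(m)[0];print('side runner px',cv2.boundingRect(b),cv2.minAreaRect(b))
        print('proj ends',proj(c,np.array([[.614+.065*.29,-.026-.065*.957,.05],[.614-.065*.29,-.026+.065*.957,.05]])))
E
```

```text
{'time_s': 33.5, 'tool_pos': [0.4536, -0.2453, 0.3825], 'tool_rot': [-179.7738, -0.0197, 85.5322], 'grip_width': 0.043, 'force': [0.7448, -0.2305, 0.4655], 'grasp_force': 0.0}
top blue 169 lid [533.  252.4 140.2 119.   -4.9] (200, 178, 54, 60)
hinge [0.5387 0.3121] 84.91218568557458 rms 1.4491388422864429
seam [[0.5850942081707179, 0.20158283129865368], [0.4735354938880346, 0.2115152664277971], [0.48160559743046366, 0.30215672178247727]]
extent [-0.1084 -0.0498] [-0.0131  0.0585]
runner top [614.1 -25.6 129.   16.9 -73.1]
bowl [481.6  18.2  90.7  83.1  89. ]
side blue 0 lid [573.1 249.4 125.2  67.4  82.2] (294, 134, 28, 27)
hinge [0.538 0.306] 85.3 rms nan
seam [[0.5851262117470257, 0.19576788051400582], [0.47350282442340563, 0.2049449934805704], [0.48095922870873936, 0.29563899568101176]]
  return _methods._mean(a, axis=axis, dtype=dtype,
  ret = ret.dtype.type(ret / rcount)
Traceback (most recent call last):
ValueError: zero-size array to reduction operation minimum which has no identity
```

```bash
python3 - <<'E'
from h import *
print(delta([.6068,-.0018,.295],[180,0,106.9]))
E
```

```text
(array([0.2605, 0.1333, 0.086 ]), array([-0.0053,  0.0001, -0.3817]))
```

>>> send_rows --xyz '[[0.0326,0.0167,0.0108],[0.0326,0.0167,0.0108],[0.0326,0.0167,0.0108],[0.0326,0.0167,0.0108],[0.0326,0.0167,0.0108],[0.0326,0.0167,0.0108],[0.0326,0.0167,0.0108],[0.0326,0.0167,0.0108],[0,0,0],[0,0,0],[0,0,0],[0,0,0],[0,0,0],[0,0,0]]' --rotation '[[0,0,0],[0,0,0],[0,0,0],[0,0,0],[0,0,0],[0,0,0],[0,0,0],[0,0,0],[0,0,-0.0954],[0,0,-0.0954],[0,0,-0.0954],[0,0,-0.0954],[0,0,0],[0,0,0]]' --jaw '[0.5,0.5,0.5,0.5,0.5,0.5,0.5,0.5,0.5,0.5,0.5,0.5,0.5,0.5]'

```text
time_s: 35.0
tool_pos: [0.6069, 0.0049, 0.2954]
tool_rot: [-179.8, -0.2, 107.2]
force: [-0.3, 1.1, 0.3]
grip_width: 0.0434
grasp_force: 0.0
```

```bash
python3 - <<'E'
from h import *
print(delta([.6068,-.0018,.205],[180,0,106.9]))
b=env.read_camera('side')
m=mask(b,(100,90,40),(125,255,255),(320,190,385,270))
for k in blobs(m,15):print(cv2.boundingRect(k),cv2.minAreaRect(k))
a=np.array([-.2907,.9568]);P=np.array([.6141,-.0257])
for s in(-.065,.065):
  for z in(.05,.032):print(s,z,proj(b,[*(P+s*a),z]))
E
```

```text
(array([-0.0066, -0.0017,  0.0904]), array([-0.0039, -0.0028,  0.005 ]))
(332, 200, 34, 42) ((347.72283935546875, 220.23338317871094), (49.67897415161133, 9.98410415649414), 49.89908981323242)
-0.065 0.05 [[361.704  234.2994]]
-0.065 0.032 [[361.4632 240.7789]]
0.065 0.05 [[332.0388 200.4198]]
0.065 0.032 [[332.1045 206.7117]]
```

>>> send_rows --xyz '[[-0.0066,-0.0017,0],[0,0,0.025],[0,0,0.025],[0,0,0.02],[0,0,0.012],[0,0,0.0084],[0,0,0],[0,0,0],[0,0,0],[0,0,0],[0,0,0],[0,0,0],[0,0,0],[0,0,0],[0,0,0],[0,0,0]]' --rotation '[[0,0,0.005],[0,0,0],[0,0,0],[0,0,0],[0,0,0],[0,0,0],[0,0,0],[0,0,0],[0,0,0],[0,0,0],[0,0,0],[0,0,0],[0,0,0],[0,0,0],[0,0,0],[0,0,0]]' --jaw '[0.5,0.5,0.5,0.5,0.5,0.5,0.5,0,0,0,0,0,0,0,0,0]' --newtons 60

```text
time_s: 36.65
tool_pos: [0.607, -0.0035, 0.2053]
tool_rot: [-179.8, -0.1, 106.9]
force: [0.2, -0.5, 3.7]
grip_width: 0.0153
grasp_force: 59.9
```

>>> send_rows --xyz '[[0,0,0],[0,0,0]]' --rotation '[[0,0,0],[0,0,0]]' --jaw '[0,0]'

```text
time_s: 36.85
tool_pos: [0.607, -0.0034, 0.2052]
tool_rot: [-179.8, -0.1, 106.9]
force: [0.4, 0.2, 5.3]
grip_width: 0.0155
grasp_force: 59.9
```

>>> send_rows --xyz '[[0,0,-0.02],[0,0,-0.03],[0,0,-0.03],[0,0,-0.03],[0,0,-0.02],[0,0,0]]' --rotation '[[0,0,0],[0,0,0],[0,0,0],[0,0,0],[0,0,0],[0,0,0]]' --jaw '[0,0,0,0,0,0]'

```text
time_s: 37.45
tool_pos: [0.608, -0.0033, 0.3372]
tool_rot: [-180.0, -0.0, 106.9]
force: [0.6, -0.2, -1.4]
grip_width: 0.0153
grasp_force: 59.9
```

```bash
python3 - <<'E'
from h import *
st()
print(delta([.585,.1996,.3355],[180,9.74,85]))
c=env.read_camera('top')
I=c['image'];m=mask(c,(100,90,60),(125,255,255),(290,140,345,210))
for k in blobs(m,10):print(cv2.boundingRect(k),k[:,0].min(0))
E
```

```text
{'time_s': 37.45, 'tool_pos': [0.608, -0.0033, 0.3372], 'tool_rot': [-179.968, -0.0184, 106.907], 'grip_width': 0.0153, 'force': [0.5919, -0.1922, -1.4018], 'grasp_force': 59.8744}
(array([0.2008, 0.037 , 0.0017]), array([ 0.0319, -0.1681,  0.3815]))
(314, 167, 4, 8) [314 167]
```

Translate 6 rows, then turn yaw, then pitch.

>>> send_rows --xyz '[[0.02,0.0037,0],[0.03,0.0056,0],[0.033,0.006,0],[0.033,0.006,0],[0.033,0.006,0],[0.033,0.006,0.0],[0.0188,0.0037,0],[0,0,0],[0,0,0],[0,0,0],[0,0,0],[0,0,0],[0,0,0],[0,0,0],[0,0,0]]' --rotation '[[0,0,0],[0,0,0],[0,0,0],[0,0,0],[0,0,0],[0,0,0],[0,0,0],[0,0,0.0955],[0,0,0.0955],[0,0,0.0955],[0,0,0.0955],[0,-0.085,0],[0,-0.085,0],[0,0,0],[0,0,0]]' --jaw '[0,0,0,0,0,0,0,0,0,0,0,0,0,0,0]'

```text
time_s: 39.0
tool_pos: [0.5839, 0.1996, 0.3333]
tool_rot: [-179.6, 9.7, 85.2]
force: [1.5, 0.4, -1.0]
grip_width: 0.0154
grasp_force: 59.9
```

```bash
python3 - <<'E'
from h import *
st()
print(delta([.585,.1996,.2905],[180,9.74,85]))
o=env.get_obs();R=Ro.from_euler('xyz',o['tool_rot'],degrees=True)
p=o['tool_pos']+R.apply([.0366,0,.2012]);print('tip pred',p)
b=env.read_camera('side');print('proj tip',proj(b,p),'seam0',proj(b,[.5851,.2016,.066]),'seam3',proj(b,[.4735,.2115,.066]),'seam5',proj(b,[.4816,.3022,.066]))
c=env.read_camera('top');print('top: tip',proj(c,p),'ends',proj(c,[.585,.2016,.066]))
A=cv2.resize(b['image'][90:180,240:370],None,fx=5,fy=5,interpolation=cv2.INTER_CUBIC)
cv2.imwrite('pics/s11.png',A)
E
```

```text
{'time_s': 39.0, 'tool_pos': [0.5839, 0.1996, 0.3333], 'tool_rot': [-179.5709, 9.6679, 85.1579], 'grip_width': 0.0154, 'force': [1.4646, 0.4256, -1.0346], 'grasp_force': 59.8749}
(array([0.0073, 0.0014, 0.0421]), array([-0.007 , -0.0012,  0.0027]))
tip pred [0.5826 0.202  0.1288]
proj tip [[313.2482 133.6387]] seam0 [[315.0552 155.7726]] seam3 [[269.6012 158.7663]] seam5 [[269.2948 139.7119]]
top: tip [[243.0454 182.1041]] ends [[247.5987 185.4728]]
```

View pics/s11.png

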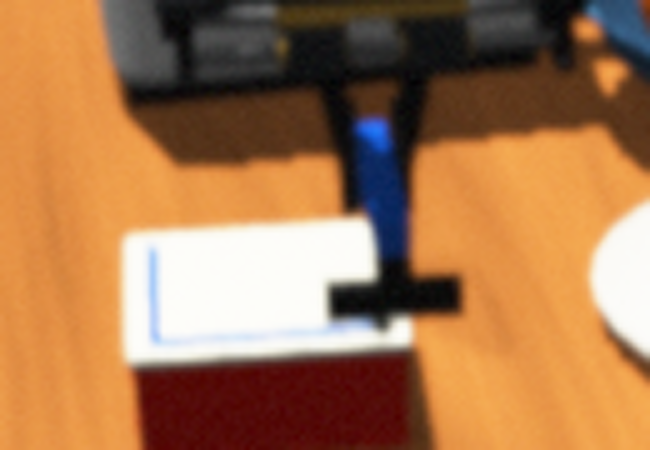

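The side crop shows the runner hanging over the dot end: dot at crop (382,322), seam corner (157,342), seam end (153,246). The side view puts the seam about 1.5 px further right than the top view does. I'll use the held runner, whose pose is known from the arm, to find each camera's bias.

```bash
python3 - <<'E'
from h import *
o=env.get_obs();R=Ro.from_euler('xyz',o['tool_rot'],degrees=True);P=lambda q:o['tool_pos']+R.apply(q)
b=env.read_camera('side')
m=mask(b,(100,100,40),(125,255,255),(300,100,335,150))
k=blobs(m,15)[0];print('blob',cv2.boundingRect(k))
for v in range(114,146,3):
    u=np.where(m[v])[0]
    print(v,(u[0],u[-1],(u[0]+u[-1])/2) if len(u) else None,end=' ')
print()
for x in(.0416,0.01,-.03,-.0884):
    for z in(.155,.173):print(x,z,[proj(b,P([x,y,z]))[0].round(1).tolist() for y in(-.008,0,.008)])
c=env.read_camera('top')
m=mask(c,(100,90,60),(125,255,255),(215,150,275,230))
for k in blobs(m,4):print('top blue',cv2.boundingRect(k))
print([proj(c,P([.0416,y,.155]))[0].round(1).tolist() for y in(-.008,.008)])
# seam in both cams, subpixel lateral/longitudinal
for n,box in(('side',(262,132,325,165)),):
    m=mask(b,(95,25,80),(125,255,255),box);ys,xs=np.where(m>0)
    w=ray(b,np.c_[xs,ys],.066)[:,:2]
    for r in range(138,164,2):
        s=xs[ys==r]
        if len(s):print(r,s.min(),s.max(),len(s),end=' | ')
E
```

```text
blob (310, 113, 12, 29)
114 (np.int64(310), np.int64(317), np.float64(313.5)) 117 (np.int64(311), np.int64(318), np.float64(314.5)) 120 (np.int64(311), np.int64(319), np.float64(315.0)) 123 (np.int64(311), np.int64(319), np.float64(315.0)) 126 (np.int64(312), np.int64(320), np.float64(316.0)) 129 (np.int64(312), np.int64(320), np.float64(316.0)) 132 (np.int64(314), np.int64(320), np.float64(317.0)) 135 (np.int64(315), np.int64(320), np.float64(317.5)) 138 (np.int64(316), np.int64(320), np.float64(318.0)) 141 (np.int64(317), np.int64(320), np.float64(318.5)) 144 None 
0.0416 0.155 [[309.3, 114.4], [312.6, 114.2], [316.0, 114.0]]
0.0416 0.173 [[309.6, 121.7], [312.9, 121.5], [316.3, 121.3]]
0.01 0.155 [[310.2, 118.7], [313.6, 118.5], [317.1, 118.4]]
0.01 0.173 [[310.5, 126.2], [313.9, 126.0], [317.4, 125.8]]
-0.03 0.155 [[311.4, 124.6], [315.0, 124.4], [318.5, 124.2]]
-0.03 0.173 [[311.7, 132.2], [315.2, 132.0], [318.8, 131.8]]
-0.0884 0.155 [[313.3, 133.7], [317.0, 133.5], [320.8, 133.3]]
-0.0884 0.173 [[313.6, 141.6], [317.3, 141.4], [321.0, 141.2]]
top blue (259, 176, 16, 8)
[[233.9, 181.4], [234.6, 174.4]]
138 315 319 5 | 140 270 316 2 | 142 270 271 2 | 144 270 271 2 | 146 270 271 2 | 148 270 271 2 | 150 270 271 2 | 152 270 271 2 | 154 270 314 8 | 156 270 306 11 | 158 270 275 6 |
```

```bash
cat > tip.py <<'E'
from h import *
S=np.array([[.586,.2016,.066],[.4745,.2115,.066],[.4826,.3022,.066]])
def tip(target=None):
    o=env.get_obs();R=Ro.from_euler('xyz',o['tool_rot'],degrees=True)
    p=o['tool_pos']+R.apply([.0366,0,.2012]);print('tip',p,'rot',o['tool_rot'],'F',o['force'],'t',o['time_s'])
    for n,w in dict(down=[0,0,-.001],leg1=(S[1]-S[0])/np.linalg.norm(S[1]-S[0])*.01,leg2=(S[2]-S[1])/np.linalg.norm(S[2]-S[1])*.01).items():print(n,'in tool mm',R.inv().apply(w)*1000)
    for i in range(3):print('to S%d world'%i,(S[i]-p)*1000,'tool',R.inv().apply(S[i]-p)*1000)
E
python3 -c "
from tip import *
tip()"
```

```text
tip [0.5836 0.2009 0.1302] rot [-179.7007    9.701    85.0297] F [-0.1908  0.1225 -1.8415] t 39.2
down in tool mm [0.1685 0.0051 0.9857]
leg1 in tool mm [ 0.0178 -9.9999  0.0492]
leg2 in tool mm [ 9.857   0.0144 -1.6852]
to S0 world [  2.4169   0.6518 -64.2308] tool [11.6698  2.6812 63.1544]
to S1 world [-109.0831   10.5518  -64.2308] tool [  11.8694 -109.2559   63.705 ]
to S2 world [-100.9831  101.2518  -64.2308] tool [ 101.628  -109.1247   48.3598]
```

>>> send_rows --xyz '[[0.0027,0.0007,0.0148],[0.0027,0.0007,0.0148],[0.0027,0.0007,0.0148],[0.0027,0.0006,0.0148],[0,0,0],[0.0002,0,0.001],[0.0002,0,0.001],[0,0,0],[0,0,0]]' --rotation '[[0,0,0],[0,0,0],[0,0,0],[0,0,0],[0,0,0],[0,0,0],[0,0,0],[0,0,0],[0,0,0]]' --jaw '[0,0,0,0,0,0,0,0,0]'

```text
time_s: 40.1
tool_pos: [0.587, 0.1999, 0.2735]
tool_rot: [-179.8, 9.7, 85.1]
force: [0.1, -0.4, -1.1]
grip_width: 0.0156
grasp_force: 59.9
```

```bash
python3 -c "
from tip import *
tip()"
```

```text
tip [0.5864 0.2021 0.0691] rot [-179.7914    9.7153   85.0609] F [ 0.1126 -0.441  -1.0624] t 40.1
down in tool mm [0.1688 0.0036 0.9857]
leg1 in tool mm [ 0.0232 -9.9999  0.0324]
leg2 in tool mm [ 9.8565  0.0225 -1.6876]
to S0 world [-0.4446 -0.496  -3.0556] tool [-0.0092 -0.389   3.1031]
to S1 world [-111.9446    9.404    -3.0556] tool [   0.2504 -112.3267    3.4662]
to S2 world [-103.8446  100.104    -3.0556] tool [  90.0051 -112.1218  -11.9013]
```

>>> send_rows --xyz '[[0,-0.0002,0.001],[0,-0.0002,0.001],[0,0,0.001],[0,0,0]]' --rotation '[[0,0,0],[0,0,0],[0,0,0],[0,0,0]]' --jaw '[0,0,0,0]'

```text
time_s: 40.5
tool_pos: [0.5864, 0.1993, 0.27]
tool_rot: [-179.7, 9.7, 85.1]
force: [0.4, -1.3, 0.2]
grip_width: 0.0155
grasp_force: 59.9
```

>>> send_rows --xyz '[[0.0001,0,0.0007],[0,0,0]]' --rotation '[[0,0,0],[0,0,0]]' --jaw '[0,0]'

```text
time_s: 40.7
tool_pos: [0.5865, 0.1993, 0.2697]
tool_rot: [-179.7, 9.7, 85.1]
force: [-1.4, -0.8, 2.9]
grip_width: 0.0153
grasp_force: 59.9
```

>>> send_rows --xyz '[[0.0001,0,0.0008],[0,0,0]]' --rotation '[[0,0,0],[0,0,0]]' --jaw '[0,0]'

```text
time_s: 40.9
tool_pos: [0.5865, 0.1992, 0.2693]
tool_rot: [-179.8, 9.8, 85.1]
force: [-2.2, -1.0, 6.5]
grip_width: 0.0154
grasp_force: 59.9
```

```bash
python3 -c "
from tip import *
tip()"
```

```text
tip [0.5858 0.2012 0.0648] rot [-179.7643    9.7619   85.0528] F [-2.1644 -1.0045  6.5457] t 40.9
down in tool mm [0.1696 0.0041 0.9855]
leg1 in tool mm [ 0.0218 -9.9999  0.0374]
leg2 in tool mm [ 9.8552  0.0203 -1.6956]
to S0 world [0.1759 0.3591 1.1888] tool [ 0.166   0.1392 -1.2354]
to S1 world [-111.3241   10.2591    1.1888] tool [   0.4101 -111.7984   -0.8168]
to S2 world [-103.2241  100.9591    1.1888] tool [  90.1522 -111.6138  -16.2574]
```

>>> send_rows --xyz '[[0,-0.002,0],[0,-0.003,0],[0,-0.003,0],[0,-0.003,0],[0,-0.003,0],[0,-0.003,0],[0,-0.003,0],[0,-0.003,0],[0,-0.003,0],[0,-0.003,0],[0,-0.003,0],[0,-0.003,0]]' --rotation '[[0,0,0],[0,0,0],[0,0,0],[0,0,0],[0,0,0],[0,0,0],[0,0,0],[0,0,0],[0,0,0],[0,0,0],[0,0,0],[0,0,0]]' --jaw '[0,0,0,0,0,0,0,0,0,0,0,0]'

```text
time_s: 42.1
tool_pos: [0.5521, 0.2022, 0.2694]
tool_rot: [-179.9, 9.7, 85.0]
force: [4.5, -0.8, 5.0]
grip_width: 0.0152
grasp_force: 59.9
```

```bash
python3 -c "
from tip import *
tip()"
```

```text
tip [0.5519 0.2045 0.0649] rot [-179.8961    9.6946   85.0274] F [ 4.5374 -0.828   4.9715] t 42.1
down in tool mm [0.1684 0.0018 0.9857]
leg1 in tool mm [  0.0174 -10.       0.0152]
leg2 in tool mm [ 9.8572  0.0198 -1.684 ]
to S0 world [34.098  -2.8564  1.1338] tool [-0.0825 34.2152 -1.1982]
to S1 world [-77.402    7.0436   1.1338] tool [  0.1126 -77.7232  -1.0286]
to S2 world [-69.302   97.7436   1.1338] tool [ 89.873  -77.5433 -16.3633]
```

>>> send_rows --xyz '[[0,-0.003,0.0002],[0,-0.003,0],[0,-0.003,0],[0,-0.003,0],[0,-0.003,0],[0,-0.003,0],[0,-0.003,0],[0,-0.003,0],[0,-0.003,0],[0,-0.003,0],[0,-0.003,0],[0,-0.003,0],[0,-0.003,0],[0,-0.003,0],[0,-0.003,0],[0,-0.003,0],[0,-0.003,0],[0,-0.003,0],[0,-0.003,0]]' --rotation '[[0,0,0],[0,0,0],[0,0,0],[0,0,0],[0,0,0],[0,0,0],[0,0,0],[0,0,0],[0,0,0],[0,0,0],[0,0,0],[0,0,0],[0,0,0],[0,0,0],[0,0,0],[0,0,0],[0,0,0],[0,0,0],[0,0,0]]' --jaw '[0,0,0,0,0,0,0,0,0,0,0,0,0,0,0,0,0,0,0]'

```text
time_s: 44.0
tool_pos: [0.4951, 0.2075, 0.2693]
tool_rot: [-179.9, 9.7, 85.0]
force: [4.6, -0.1, 5.0]
grip_width: 0.0154
grasp_force: 59.9
```

```bash
python3 -c "
from tip import *
tip()"
```

```text
tip [0.4949 0.2099 0.0648] rot [-179.8715    9.6591   85.0487] F [ 4.6423 -0.0652  4.9567] t 44.0
down in tool mm [0.1678 0.0022 0.9858]
leg1 in tool mm [  0.0211 -10.       0.0188]
leg2 in tool mm [ 9.8582  0.0228 -1.6779]
to S0 world [91.1326 -8.2789  1.1662] tool [-0.5727 91.5044 -1.2907]
to S1 world [-20.3674   1.6211   1.1662] tool [ -0.3365 -20.4338  -1.0798]
to S2 world [-12.2674  92.3211   1.1662] tool [ 89.4332 -20.2265 -16.359 ]
```

>>> send_rows --xyz '[[0,-0.003,0],[0,-0.003,0],[0,-0.003,0],[0,-0.003,0],[0,-0.003,0],[0,-0.003,0],[0,-0.0014,0],[0,0,0]]' --rotation '[[0,0,0],[0,0,0],[0,0,0],[0,0,0],[0,0,0],[0,0,0],[0,0,0],[0,0,0]]' --jaw '[0,0,0,0,0,0,0,0]'

```text
time_s: 44.8
tool_pos: [0.4751, 0.2094, 0.2692]
tool_rot: [-179.8, 9.7, 85.1]
force: [2.8, 0.0, 6.2]
grip_width: 0.0156
grasp_force: 59.9
```

```bash
python3 -c "
from tip import *
tip()
b=env.read_camera('side')
cv2.imwrite('pics/s12.png',cv2.resize(b['image'][100:180,240:340],None,fx=6,fy=6,interpolation=cv2.INTER_CUBIC))
m=mask(b,(100,100,40),(125,255,255),(255,85,290,150))
for v in range(105,150,4):
    u=np.where(m[v])[0]
    if len(u):print(v,u[0],u[-1])
o=env.get_obs();R=Ro.from_euler('xyz',o['tool_rot'],degrees=True);P=lambda q:o['tool_pos']+R.apply(q)
for x in(.0416,.01,-.03,-.0884):print(x,proj(b,P([x,0,.155])))
"
```

```text
tip [0.4745 0.2116 0.0647] rot [-179.7649    9.6917   85.087 ] F [2.7505 0.0379 6.2015] t 44.8
down in tool mm [0.1683 0.004  0.9857]
leg1 in tool mm [ 0.0277 -9.9999  0.0363]
leg2 in tool mm [ 9.8572  0.0263 -1.6836]
to S0 world [111.4911 -10.0322   1.3155] tool [ -0.6619 111.9347  -1.6809]
to S1 world [-0.0089 -0.1322  1.3155] tool [-0.352  -0.0028 -1.2745]
to S2 world [ 8.0911 90.5678  1.3155] tool [ 89.4088   0.2367 -16.6052]
141 269 273
145 265 273
149 266 273
0.0416 [[268.5132 140.7756]]
0.01 [[268.4584 145.6132]]
-0.03 [[268.3854 152.0662]]
-0.0884 [[268.2706 162.2163]]
```

The tip is at the corner and agrees with the side-view seam (u≈270.5). On along the side leg.

>>> send_rows --xyz '[[0.002,0,-0.0003],[0.003,0,-0.0005],[0.003,0,-0.0005],[0.003,0,-0.0005],[0.003,0,-0.0005],[0.003,0,-0.0005],[0.003,0,-0.0005],[0.003,0,-0.0005],[0.003,0,-0.0005],[0.003,0,-0.0005],[0.003,0,-0.0005],[0.003,0,-0.0005]]' --rotation '[[0,0,0],[0,0,0],[0,0,0],[0,0,0],[0,0,0],[0,0,0],[0,0,0],[0,0,0],[0,0,0],[0,0,0],[0,0,0],[0,0,0]]' --jaw '[0,0,0,0,0,0,0,0,0,0,0,0]'

```text
time_s: 46.05
tool_pos: [0.4785, 0.2392, 0.269]
tool_rot: [-179.6, 10.6, 84.9]
force: [-1.8, -15.1, 17.8]
grip_width: 0.0154
grasp_force: 59.9
```

```bash
python3 -c "
from tip import *
tip()"
```

```text
tip [0.477  0.2384 0.0645] rot [-179.5983   10.5658   84.8645] F [ -1.842  -15.0822  17.8445] t 46.05
down in tool mm [0.1834 0.0069 0.983 ]
leg1 in tool mm [-0.0106 -9.9997  0.0721]
leg2 in tool mm [ 9.8304 -0.0185 -1.8336]
to S0 world [108.9869 -36.8497   1.4899] tool [-26.7626 111.8695   2.6921]
to S1 world [ -2.5131 -26.9497   1.4899] tool [-26.8808  -0.0662   3.4989]
to S2 world [ 5.5869 63.7503  1.4899] tool [ 62.6362  -0.2344 -13.1977]
```

Friction is loading the tip up to 18 N on this forward leg. I'll ease the pressure and take up the lag.

>>> send_rows --xyz '[[-0.003,0,0.0],[-0.003,0,-0.0004],[0,0,-0.0005],[0,0,0]]' --rotation '[[0,0,0],[0,0,0],[0,0,0],[0,0,0]]' --jaw '[0,0,0,0]'

```text
time_s: 46.45
tool_pos: [0.477, 0.2381, 0.2697]
tool_rot: [-179.6, 9.8, 85.1]
force: [-0.2, -2.0, 3.0]
grip_width: 0.0154
grasp_force: 59.9
```

```bash
python3 -c "
from tip import *
tip()"
```

```text
tip [0.4757 0.2399 0.0652] rot [-179.5761    9.8497   85.1075] F [-0.1932 -1.9939  3.0199] t 46.45
down in tool mm [0.1711 0.0073 0.9852]
leg1 in tool mm [ 0.0312 -9.9997  0.0686]
leg2 in tool mm [ 9.8525  0.0241 -1.7108]
to S0 world [110.3105 -38.2576   0.7826] tool [-28.421  113.199    3.3029]
to S1 world [ -1.1895 -28.3576   0.7826] tool [-28.0716   1.2635   4.0703]
to S2 world [ 6.9105 62.3424  0.7826] tool [ 61.6465   1.4833 -11.5088]
```

>>> send_rows --xyz '[[0.002,0.0002,-0.0003],[0.003,0.0002,-0.0005],[0.003,0.0002,-0.0005],[0.003,0.0002,-0.0006],[0.003,0.0002,-0.0005],[0.003,0.0002,-0.0005]]' --rotation '[[0,0,0],[0,0,0],[0,0,0],[0,0,0],[0,0,0],[0,0,0]]' --jaw '[0,0,0,0,0,0]'

```text
time_s: 47.05
tool_pos: [0.4805, 0.2562, 0.2702]
tool_rot: [-179.7, 9.7, 85.1]
force: [-0.0, 0.2, -1.2]
grip_width: 0.0151
grasp_force: 59.9
```

```bash
python3 -c "
from tip import *
tip()"
```

```text
tip [0.4796 0.2584 0.0657] rot [-179.6994    9.7      85.1077] F [-0.042   0.2086 -1.2095] t 47.05
down in tool mm [0.1685 0.0052 0.9857]
leg1 in tool mm [ 0.0312 -9.9998  0.0471]
leg2 in tool mm [ 9.857  0.028 -1.685]
to S0 world [106.3803 -56.8372   0.31  ] tool [-46.93   110.8789   7.1258]
to S1 world [ -5.1197 -46.9372   0.31  ] tool [-46.5802  -1.0579   7.6532]
to S2 world [ 2.9803 43.7628  0.31  ] tool [43.1783 -0.8031 -7.691 ]
```

The tip lost contact on that stretch. I'll lift slightly, go back to y≈0.239, press again and redo it gently.

>>> send_rows --xyz '[[-0.0002,-0.0008,-0.0015],[-0.0066,0,0.0011],[-0.0066,0,0.0011],[-0.0066,0,0.0011],[0,0,0],[0.0002,0,0.0015],[0.0001,0,0.0005],[0.0001,0,0.0006],[0,0,0]]' --rotation '[[0,0,0],[0,0,0],[0,0,0],[0,0,0],[0,0,0],[0,0,0],[0,0,0],[0,0,0],[0,0,0]]' --jaw '[0,0,0,0,0,0,0,0,0]'

```text
time_s: 47.95
tool_pos: [0.4782, 0.2357, 0.2697]
tool_rot: [-179.7, 9.8, 85.1]
force: [-0.8, -2.3, 2.4]
grip_width: 0.0153
grasp_force: 59.9
```

```bash
python3 -c "
from tip import *
tip()"
```

```text
tip [0.4774 0.2377 0.0652] rot [-179.7393    9.7659   85.0811] F [-0.7986 -2.3477  2.3641] t 47.95
down in tool mm [0.1696 0.0045 0.9855]
leg1 in tool mm [ 0.0267 -9.9999  0.0409]
leg2 in tool mm [ 9.855   0.0245 -1.6963]
to S0 world [108.5567 -36.0919   0.7982] tool [-26.4    111.2674   3.2277]
to S1 world [ -2.9433 -26.1919   0.7982] tool [-26.1014  -0.6699   3.6856]
to S2 world [ 5.1567 64.5081  0.7982] tool [ 63.6395  -0.4471 -11.7614]
```

>>> send_rows --xyz '[[0.0025,0,-0.0003],[0.0025,0,-0.0004],[0.0025,0,-0.0004],[0.0025,0,-0.0004],[0.0025,0,-0.0004]]' --rotation '[[0,0,0],[0,0,0],[0,0,0],[0,0,0],[0,0,0]]' --jaw '[0,0,0,0,0]'

```text
time_s: 48.45
tool_pos: [0.4796, 0.2478, 0.2695]
tool_rot: [-179.8, 9.8, 85.0]
force: [-1.1, -4.5, 6.2]
grip_width: 0.0156
grasp_force: 59.9
```

>>> send_rows --xyz '[[0.0025,0,-0.0004],[0.0025,0,-0.0005],[0.0025,0,-0.0004]]' --rotation '[[0,0,0],[0,0,0],[0,0,0]]' --jaw '[0,0,0]'

```text
time_s: 48.75
tool_pos: [0.4803, 0.2554, 0.2695]
tool_rot: [-179.8, 9.8, 85.0]
force: [-1.0, -5.3, 4.9]
grip_width: 0.0156
grasp_force: 59.9
```

Smooth and steady now at about 6 N. Continuing.

>>> send_rows --xyz '[[0.0025,0,-0.0004],[0.0025,0,-0.0004],[0.0025,0,-0.0005],[0.0025,0,-0.0004],[0.0025,0,-0.0004],[0.0025,0,-0.0004]]' --rotation '[[0,0,0],[0,0,0],[0,0,0],[0,0,0],[0,0,0],[0,0,0]]' --jaw '[0,0,0,0,0,0]'

```text
time_s: 49.35
tool_pos: [0.4817, 0.2704, 0.2695]
tool_rot: [-179.8, 9.9, 85.0]
force: [-0.3, -6.2, 6.1]
grip_width: 0.0151
grasp_force: 59.9
```

```bash
python3 -c "
from tip import *
tip()"
```

```text
tip [0.481  0.2721 0.065 ] rot [-179.7761    9.8515   85.0214] F [-0.2577 -6.1926  6.1417] t 49.35
down in tool mm [0.1711 0.0038 0.9852]
leg1 in tool mm [ 0.0164 -9.9999  0.0362]
leg2 in tool mm [ 9.8525  0.0151 -1.711 ]
to S0 world [104.9766 -70.5249   0.9696] tool [-60.4128 110.7373   9.0743]
to S1 world [ -6.5234 -60.6249   0.9696] tool [-60.2292  -1.2005   9.4798]
to S2 world [ 1.5766 30.0751  0.9696] tool [29.4888 -1.0632 -6.1008]
```

>>> send_rows --xyz '[[0.0025,-0.0001,-0.0005],[0.0025,-0.0001,-0.0004],[0.0025,-0.0001,-0.0004],[0.0025,-0.0001,-0.0005],[0.0025,-0.0001,-0.0004],[0.0025,-0.0001,-0.0004]]' --rotation '[[0,0,0],[0,0,0],[0,0,0],[0,0,0],[0,0,0],[0,0,0]]' --jaw '[0,0,0,0,0,0]'

```text
time_s: 49.95
tool_pos: [0.4824, 0.2857, 0.2695]
tool_rot: [-179.8, 9.8, 85.0]
force: [0.1, -5.1, 5.7]
grip_width: 0.0153
grasp_force: 59.9
```

```bash
python3 -c "
from tip import *
tip()"
```

```text
tip [0.4818 0.2874 0.065 ] rot [-179.7803    9.8444   85.0217] F [ 0.1158 -5.113   5.6876] t 49.95
down in tool mm [0.171  0.0038 0.9853]
leg1 in tool mm [ 0.0164 -9.9999  0.0355]
leg2 in tool mm [ 9.8527  0.0153 -1.7098]
to S0 world [104.2228 -85.8163   0.9584] tool [-75.4864 111.3223  11.6996]
to S1 world [ -7.2772 -75.9163   0.9584] tool [-75.3024  -0.6155  12.0968]
to S2 world [ 0.8228 14.7837  0.9584] tool [14.4176 -0.4765 -3.4727]
```

>>> send_rows --xyz '[[0.0025,-0.0001,-0.0004],[0.0025,0,-0.0005],[0.0025,0,-0.0004],[0.0025,0,-0.0004],[0.0025,0,-0.0004],[0.0025,0,-0.0004],[0.0015,0,-0.0002],[0,0,0],[0,0,0]]' --rotation '[[0,0,0],[0,0,0],[0,0,0],[0,0,0],[0,0,0],[0,0,0],[0,0,0],[0,0,0],[0,0,0]]' --jaw '[0,0,0,0,0,0,0,0,0]'

```text
time_s: 50.85
tool_pos: [0.4837, 0.303, 0.2696]
tool_rot: [-179.8, 9.7, 85.0]
force: [-0.3, -3.2, 4.3]
grip_width: 0.0153
grasp_force: 59.9
```

```bash
python3 -c "
from tip import *
tip()"
```

```text
tip [0.4832 0.3051 0.0651] rot [-179.8065    9.7319   85.0467] F [-0.3344 -3.1549  4.3412] t 50.85
down in tool mm [0.169  0.0033 0.9856]
leg1 in tool mm [ 0.0208 -9.9999  0.0302]
leg2 in tool mm [ 9.8561  0.0205 -1.6904]
to S0 world [ 102.7527 -103.4868    0.9212] tool [-93.028  111.3545  14.6443]
to S1 world [ -8.7473 -93.5868   0.9212] tool [-92.7957  -0.5834  14.9824]
to S2 world [-0.6473 -2.8868  0.9212] tool [-3.0455 -0.397  -0.411 ]
```

>>> send_rows --xyz '[[-0.002,0,-0.01],[-0.005,0,-0.03],[-0.005,0,-0.03],[0,0,0],[0,0,0],[0,0,0]]' --rotation '[[0,0,0],[0,0,0],[0,0,0],[0,0.085,0],[0,0.085,0],[0,0,0]]' --jaw '[0,0,0,0,0,0]'

```text
time_s: 51.45
tool_pos: [0.4835, 0.3027, 0.3406]
tool_rot: [-179.8, -0.1, 85.0]
force: [0.1, -0.2, -0.5]
grip_width: 0.0156
grasp_force: 59.9
```

```bash
python3 - <<'E'
from h import *
st();print(delta([.607,-.0034,.34],[180,0,106.9]))
c=env.read_camera('top')
m=mask(c,(0,0,150),(179,45,255),(296,200,352,255));b=blobs(m)
if b:print('bowl',rect(ray(c,b[0][:,0],.006)))
E
```

```text
{'time_s': 51.45, 'tool_pos': [0.4835, 0.3027, 0.3406], 'tool_rot': [-179.7774, -0.1022, 84.9681], 'grip_width': 0.0156, 'force': [0.1028, -0.2315, -0.468], 'grasp_force': 59.8743}
(array([-0.2941,  0.1498, -0.0005]), array([-0.0035, -0.0025, -0.3828]))
bowl [460.3  28.7  70.4  40.2  89. ]
```

>>> send_rows --xyz '[[-0.02,0.01,0],[-0.03,0.0155,0],[-0.03,0.0155,0],[-0.03,0.0155,0],[-0.03,0.0155,0],[-0.03,0.0155,0],[-0.03,0.0155,0],[-0.03,0.0155,0],[-0.03,0.0155,0],[-0.0341,0.0157,0],[0,0,0],[0,0,0],[0,0,0],[0,0,0],[0,0,0],[0,0,0]]' --rotation '[[0,0,0],[0,0,0],[0,0,0],[0,0,0],[0,0,0],[0,0,0],[0,0,0],[0,0,0],[0,0,0],[0,0,0],[0,0,-0.0957],[0,0,-0.0957],[0,0,-0.0957],[0,0,-0.0957],[0,0,0],[0,0,0]]' --jaw '[0,0,0,0,0,0,0,0,0,0,0,0,0,0,0,0]'

```text
time_s: 53.1
tool_pos: [0.6072, -0.0027, 0.3389]
tool_rot: [-179.7, -0.1, 106.9]
force: [-0.7, 0.5, -1.0]
grip_width: 0.0154
grasp_force: 59.9
```

```bash
python3 - <<'E'
from h import *
st();print(delta([.607,-.0034,.2052],[180,0,106.9]))
b=env.read_camera('side')
cv2.imwrite('pics/s13.png',cv2.resize(b['image'][120:300,230:430],None,fx=3,fy=3,interpolation=cv2.INTER_CUBIC))
E
```

```text
{'time_s': 53.1, 'tool_pos': [0.6072, -0.0027, 0.3389], 'tool_rot': [-179.6817, -0.1212, 106.8703], 'grip_width': 0.0154, 'force': [-0.6888, 0.46, -1.05], 'grasp_force': 59.8748}
(array([-0.0009,  0.0003,  0.1337]), array([-0.0056, -0.0021, -0.0005]))
```

View pics/s13.png

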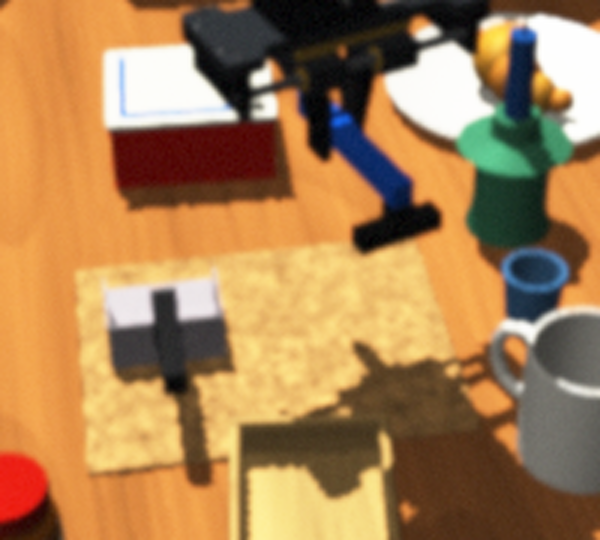

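The lid is still shut and the scoop stands upright, fully on the mat, around (165,330). Its part of the mat where the runner goes is free, so I'll set the runner down.

>>> send_rows --xyz '[[-0.0009,0.0003,0.02],[0,0,0.03],[0,0,0.03],[0,0,0.025],[0,0,0.014],[0,0,0.007],[0,0,0.004],[0,0,0.002],[0,0,0],[0,0,0]]' --rotation '[[0,0,0],[0,0,0],[0,0,0],[0,0,0],[0,0,0],[0,0,0],[0,0,0],[0,0,0],[0,0,0],[0,0,0]]' --jaw '[0,0,0,0,0,0,0,0,0,0]'

```text
time_s: 54.15
tool_pos: [0.6075, -0.0039, 0.2082]
tool_rot: [-179.8, -0.1, 106.9]
force: [-0.3, -0.2, -1.3]
grip_width: 0.0158
grasp_force: 59.9
```

>>> send_rows --xyz '[[0,0,0.001],[0,0,0.001],[0,0,0.0005],[0,0,0]]' --rotation '[[0,0,0],[0,0,0],[0,0,0],[0,0,0]]' --jaw '[0,0,0,0]'

```text
time_s: 54.55
tool_pos: [0.6073, -0.0038, 0.2053]
tool_rot: [-179.8, -0.1, 107.0]
force: [-0.8, -0.4, 3.1]
grip_width: 0.0153
grasp_force: 59.9
```

In contact. Release, rise and clear away.

>>> send_rows --xyz '[[0,0,0],[0,0,0],[0,0,0],[0,0,0],[0,0,0],[0,0,0],[0,0,-0.02],[0,0,-0.03],[0,0,-0.03],[0,0,-0.04],[0,0,-0.04],[-0.04,0,-0.01],[-0.04,0,0],[-0.04,-0.02,0],[-0.04,-0.04,0],[-0.04,-0.04,0],[-0.04,-0.04,0],[0,0,0]]' --rotation '[[0,0,0],[0,0,0],[0,0,0],[0,0,0],[0,0,0],[0,0,0],[0,0,0],[0,0,0],[0,0,0],[0,0,0],[0,0,0],[0,0,0],[0,0,0],[0,0,0],[0,0,0],[0,0,0],[0,0,0],[0,0,0]]' --jaw '[0.5,0.5,0.5,0.5,0.5,0.5,0.5,0.5,0.5,0.5,0.5,0.5,0.5,0.5,0.5,0.5,0.5,0.5]'

```text
time_s: 56.35
tool_pos: [0.5491, -0.2664, 0.3742]
tool_rot: [-179.5, 0.1, 106.2]
force: [-0.9, -0.4, -0.3]
grip_width: 0.0433
grasp_force: 0.0
```

```bash
python3 - <<'E'
from h import *
st()
c=env.read_camera('top')
m=mask(c,(100,90,60),(125,255,255),(296,140,400,255))
for k in blobs(m,10):print('runner',rect(ray(c,k[:,0],.050)))
m=mask(c,(0,0,150),(179,45,255),(296,200,352,262))
for k in blobs(m,30):print('bowl',rect(ray(c,k[:,0],.006)))
m=mask(c,(0,0,165),(179,60,255),(190,165,262,245));print('lid',rect(ray(c,blobs(m)[0][:,0],.066)))
b=env.read_camera('side');m=mask(b,(100,90,40),(125,255,255),(320,190,385,270))
for k in blobs(m,15):print('side runner',cv2.boundingRect(k),cv2.minAreaRect(k))
E
```

```text
{'time_s': 56.35, 'tool_pos': [0.5491, -0.2664, 0.3742], 'tool_rot': [-179.4738, 0.1166, 106.1685], 'grip_width': 0.0433, 'force': [-0.9289, -0.4177, -0.3384], 'grasp_force': 0.0}
runner [612.6 -26.5 128.2  15.8 -72.5]
bowl [481.6  18.2  90.8  83.1  89. ]
lid [533.  252.4 139.8 119.   -4.8]
side runner (335, 208, 13, 9) ((341.0, 212.0), (8.0, 12.0), 90.0)
side runner (343, 217, 10, 11) ((348.70001220703125, 221.60000610351562), (10.200000762939453, 8.0), 53.13010025024414)
side runner (360, 230, 5, 10) ((362.0, 234.5), (9.0, 4.0), 90.0)
```

```bash
python3 -c "
from cell import env
print(env.sign_off())"
```

```text
the job is handed in; nothing more can be done
None
```

The job is handed in, with no verdict shown: all three grapes are in the box, the lid is shut, and the scoop and runner stand upright on the mat; the seam was pressed from dot to hinge end, but on the side leg friction briefly reached 18 N and I redid about 2 cm where the tip lost contact.

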